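Level the balancing stand and hold it down

TASK

Pluck the small spirit level out of the pocket tray and set it down on the balancing stand, flat between its four corner stops, then let go of it. Then take the stand's levelling knob, press it down so that the sprung deck sits fully down on its foot, and turn the knob until the bubble stands centred between the two marks. Finish while still holding the knob pressed fully down, with the bubble centred, so that the lock nut could be tightened; leave the wheel weights, jar and wrench alone.

Things in the scene. Friction and masses are not known exactly. Their poses are not given: they have to be found in the camera images.
- level_center (a point): Centre (half-way up) of the spirit level: aluminium block 80 x 24 x 34 mm high, about 130 g, upright in one of the tray's pockets. Lower 20 mm solid; on top a green liquid-filled tube 13 mm thick (axis 26.5 mm above the underside) between two 10 mm end blocks. x along its length, y across (the 24 mm to grasp), z up. Either end may face either way.
- bubble (a point): Centre of the white bubble, 15 mm long, in the level's tube (this point lies on the tube's axis; the bubble shows on top). Its offset from level_center along the level's x axis is the reading: 0 is centred, the thin black marks are at +9.5 and -9.5 mm, travel +/-18 mm. It runs to the higher end, 8 mm per 0.01 rad of slope, and settles in about 1 s.
- tray: Fixed black pocket tray, origin under its centre: 100 (x) x 237 (y) x 17 mm high, walls and floor 5 mm. Three equal pockets in a row along its y axis, centres at y = -77.5, 0, +77.5 mm, each 90 x about 72 mm inside and 12 mm deep.
- seat (a point): On the deck's top face (aluminium, 200 x 330 mm, 45 to 50 mm over the bench), midway between four corner stops 7 mm high, 2.5 mm clear of a seated level; beside its middle 60 mm the deck is free. y: the way the level lies, z up. A seated level's centre is 17 mm above. Knob axis 145 mm off towards -y; two rollers, 78 mm high, near the hinge from 95 mm off towards +y.
- knob_grip (a point): On the levelling knob's axis, half-way up its grip bar: a black bar 46 long x 12 wide x 30 mm high (this point is 15 mm below its top and 15 mm above the flange) standing on a flange disc of 66 mm diameter, 6.5 mm above the deck, that turns with it. y axis along the bar, x across it (the 12 mm to grasp), z up the axis.
- knob_turn (a joint): Knob angle, rad; grows clockwise seen from above, raising the knob end of the deck by 0.01 rad of slope (2.65 mm at the knob) per rad; stops at -1.2 and 1.6. It starts too high: 0.4 to 1.2 rad of anticlockwise turning is needed; the bench is not quite flat, so only the bubble tells how much. Stiff (0.08 N m), stays where left.
- deck (a joint): How far the sprung deck is pressed down, rad: 0 = lifted free by its spring, 0.015 = fully down on the foot (4 mm lower at the knob). About 2 N on the knob starts it moving and 6 to 7 N holds it fully down; let go, it springs up again and the bubble runs off towards the knob. It starts at 0.
- knob: The levelling knob (bar and flange); origin on its axis at the deck's face, 21.5 mm below knob_grip.
- level: The spirit level; origin under its centre, 17 mm below level_center.
- weight_a: Steel wheel weight 60 x 16 x 12 mm with a small clip (15 mm high in all), in a tray pocket; leave alone.
- weight_b: Another such wheel weight in a tray pocket; leave alone.
- jar: White screw jar, 54 mm diameter, 70 mm high, origin under its centre; leave alone.
- wrench: Steel wrench, 170 mm long, lying flat; leave alone.
Not all that is in view belongs to the job. Leave any orange look-alike of the level alone.

How it is judged:
On the way, in this order (a step that is already met when the one before it is completed fails the run):
1. the level stands between the corner stops on the deck, let go (x of level_center in the frame of seat between -0.005 and 0.005 m and y of level_center in the frame of seat between -0.005 and 0.005 m and z of level_center in the frame of seat between 0.013 and 0.021 m and angle between the x axis of level_center and the y axis of seat, either way round below 0.12 rad and contact force between each of the arm, the fingers and level below 0.05 N), for 0.3 s.
2. the knob is pressed fully down with the bubble centred (all of step 1 and x of bubble in the frame of level_center between -0.002 and 0.002 m and value of joint deck above 0.0125 rad and contact force between the fingers and knob above 2 N), for 0.5 s.
At the end, for the whole second after the job is handed in: Level untouched between the corner stops (centre within 5 mm of the seat's, flat, along it to 0.12 rad); bubble within 2 mm of the middle; deck pressed at least 0.0125 of its 0.015 rad; fingers on the knob with over 2 N; all kept through the last second (all of step 2); the arm keeps its last pose, push and grip.
It fails at once if a wheel weight is disturbed (over 20 mm) (distance of weight_a from where it was at the start of the episode above 0.02 m).
It fails at once if a wheel weight is disturbed (over 20 mm) (distance of weight_b from where it was at the start of the episode above 0.02 m).
It fails at once if the jar is disturbed (over 20 mm) (distance of jar from where it was at the start of the episode above 0.02 m).
It fails at once if the wrench is disturbed (over 20 mm) (distance of wrench from where it was at the start of the episode above 0.02 m).
It also fails if it takes over 61 s, if anything falls off the work surface, if the arm or the gripper's body presses on something with over 40 N, if the wrist force passes 120 N, or if a joint passes its speed limit or range.

ROBOT

A 6-joint arm with a two-finger parallel gripper is mounted at the origin on the work surface. World frame = base frame: x ahead of the robot, y to its left, z up, the work surface at z = 0. Lengths are in m, angles in rad, forces in N, time in s.
With the tool pointing down it reaches from about 0.425 to 0.95 m from the base axis. Payload 14.7 kg.
Tool frame: the origin (TCP) lies at the very end of the fingers, on their centre line; the grasp point (between the pads) lies 19 mm behind it; z points along the fingers, y is the direction in which the jaws open and shut (so a half turn about z gives the same grasp; the last joint's range is limited). The gripper opens to 85 mm and grips with 20 to 120 N. Pads are 22 mm wide; open, the fingers measure 114 mm over their backs; the gripper's body (76 mm by 85 mm) begins 54 mm behind the grasp point. The pads swing forward as they close: fully open they stand 13 mm farther back than shut.
Start: joints at [1.253, 0.48, 1.596, -0, 1.065, -0.047], TCP at [0.174, 0.626, 0.231] pointing down, gripper open.
Joint ranges: [-2.75, 2.75], [-0.82, 2.05], [0.23, 2.67], [-1.56, 4.7], [0.09, 2.69], [-2.92, 2.92]. Speed limits (rad/s): [1.89, 1.89, 2.39, 3.01, 3.01, 3.01].

INTERFACE

Orientations are given as a rotation vector (axis times angle).
In Python, from plant import monitor, viewer, env gives the robot as it stands. The module is installed in compiled form; this text tells all that it offers.
- The arm moves only by the shell command python3 -m pendant 'ROWS' [FORCE]. ROWS is text: rows parted by semicolons, each of 5 numbers parted by spaces: the shift along the world's x, y, z normalised to -1 to 1, where 1 is 0.5 m, then the turn about the world's z normalised to -1 to 1, where 1 is pi rad, then the closure, from -1 (fully open) to 1 (shut). In form: dx dy dz twist hand; .... A call has exactly 8 rows; each row shifts and turns the pose as measured when the row begins; what a row does not reach is not made up. A row lasts 1/12 s, in which the tool goes at most 41.7 mm and 7.16 degrees, less where a joint would pass 70% of its speed; a pose out of reach is approached as far as the arm can. A call with a number of a shift or a turn outside -1 to 1 is refused whole. A call with a gripper value outside its range is refused whole. The fingers move at their own pace and stop on an object; FORCE is the grip in N (left out, the last holds). Time passes only in rows, so rows that do not move let the fingers close, or fill a call up. It gives the time, the measured TCP pose, the force and the opening at its end, in the units of the state.
- monitor.state(): the state, without advancing time (a new reading comes with each control period).
- viewer.snapshot(name): name is "side" or "top" or "wrist"; returns a dict with "color" (400x640x3 uint8, red, green, blue), "camera_matrix" (3x3 intrinsics, pixels), "k1" (the pictures are not rectified: a ray, as slopes to the right and down, at radius r is drawn at 1 + k1 r^2 times it, then the intrinsics apply), "T" (4x4, takes a point from camera to world coordinates); the wrist camera has in their place "tool_from_camera" (4x4, takes a point from camera to tool coordinates, whose origin is the TCP and whose axes are the flange's). Camera axes: x right, y up, looking along -z (the intrinsics and any distortion apply to the point x, -y, -z); pixel columns grow to the right and rows downward; lengths in m; the calibration is good to about 2 mm. A picture is of the moment at which its call begins: read the wrist's pose just before it. There is no depth.
- env.job_done(): hands the job in, once; it reports no verdict.
The state is a dict: "time": time; "q": joint angles; "qd": joint speeds; "tau": joint torques, N m; "eef_pos": TCP position; "tool_rot": TCP orientation; "ft_force": force on the tool from outside, world axes, zero at the start; "torque": the same for the moment, N m; "opening": finger opening in m.
Only numpy, scipy, OpenCV 4.12 (cv2) and the standard library are available. Lean on these libraries where they do the work, as an engineer would, in place of code of your own. Each camera call takes 0.05 s, during which the arm holds its last target.

## Working session

There is one attempt and no reset: what is moved stays moved. The work goes in short steps, Python scripts to look and compute and a shell command to move; the robot and the scene stay as the last step left them, time stands still between calls to the robot, and variables do not carry over. Pictures are saved under pics/ and viewed, and the job is handed in when it is done.

```bash
mkdir -p pics; cat > h.py <<'E'
import numpy as np, cv2
from plant import monitor, viewer, env
from scipy.spatial.transform import Rotation as R
def cam(name):
    s=monitor.state(); d=viewer.snapshot(name)
    if name=='wrist':
        T=np.eye(4); T[:3,:3]=R.from_rotvec(s['tool_rot']).as_matrix(); T[:3,3]=s['eef_pos']
        d['T']=T@np.array(d['tool_from_camera'])
    return d
def save(d,fn): cv2.imwrite('pics/'+fn,d['color'][:,:,::-1])
def ray(d,u,v):
    K=np.array(d['camera_matrix']); k=d['k1']
    n=cv2.undistortPoints(np.array([[[u,v]]],float),K,np.array([k,0,0,0.]))[0,0]
    T=np.array(d['T']); r=T[:3,:3]@np.array([n[0],-n[1],-1]); return T[:3,3],r
def onz(d,u,v,z):
    o,r=ray(d,u,v); return o+r*(z-o[2])/r[2]
def proj(d,p):
    T=np.linalg.inv(np.array(d['T'])); c=T[:3,:3]@np.array(p)+T[:3,3]
    x,y=c[0]/-c[2],-c[1]/-c[2]; f=1+d['k1']*(x*x+y*y); K=np.array(d['camera_matrix'])
    return K[0,0]*x*f+K[0,2],K[1,1]*y*f+K[1,2]
def tri(d1,p1,d2,p2):
    a,r=ray(d1,*p1); b,s=ray(d2,*p2)
    t=np.linalg.lstsq(np.c_[r,-s],b-a,rcond=None)[0]; x=a+r*t[0]; y=b+s*t[1]
    return (x+y)/2,np.linalg.norm(x-y)
E
python3 - <<'E'
from h import *
import pickle
for n in ['top','side','wrist']:
    d=cam(n); save(d,n+'0.png'); pickle.dump(d,open(n+'0.pkl','wb')); print(n,np.round(d['T'],3).tolist(),d['k1'],np.array(d['camera_matrix']).tolist())
print(monitor.state())
E
```

```text
top [[-0.019, 0.999, -0.044, 0.533], [-1.0, -0.017, 0.025, 0.006], [0.024, 0.045, 0.999, 1.129], [0.0, 0.0, 0.0, 1.0]] -0.005207393258659636 [[454.9890861682328, 0.0, 316.4407221275594], [0.0, 454.9890861682328, 195.05968116142552], [0.0, 0.0, 1.0]]
side [[0.854, 0.288, -0.434, 0.226], [-0.521, 0.458, -0.721, -0.595], [-0.009, 0.841, 0.541, 0.528], [0.0, 0.0, 0.0, 1.0]] 0.012612364711634858 [[378.32945942278474, 0.0, 320.9125761846587], [0.0, 378.32945942278474, 201.06115826152654], [0.0, 0.0, 1.0]]
wrist [[0.266, -0.914, -0.307, 0.094], [0.964, 0.252, 0.087, 0.65], [-0.002, -0.319, 0.948, 0.373], [0.0, 0.0, 0.0, 1.0]] -0.05531092287558238 [[313.2680857585324, 0.0, 315.98042197203506], [0.0, 313.2680857585324, 199.29457327784615], [0.0, 0.0, 1.0]]
{'time': 0.15, 'q': array([ 1.25340491e+00,  4.80684952e-01,  1.59672007e+00,  3.59788209e-05,
        1.06509993e+00, -4.66115365e-02]), 'qd': array([ 0.0014423 ,  0.00082739, -0.00136033,  0.0003942 , -0.00055029,
       -0.00133945]), 'tau': array([ 7.63930420e-04, -9.51157022e+01, -4.30452275e+01,  7.16176328e-05,
        8.28809309e-03, -1.92482105e-05]), 'eef_pos': array([0.1737441 , 0.62603152, 0.23082503]), 'tool_rot': array([-4.24042432e-01, -3.11264494e+00,  1.40033342e-03]), 'ft_force': array([-0.37606495, -0.42833923, -0.29105291]), 'torque': array([ 0.01115233, -0.04051472,  0.02488809]), 'opening': 0.0848948464405414}
```

View pics/top0.png

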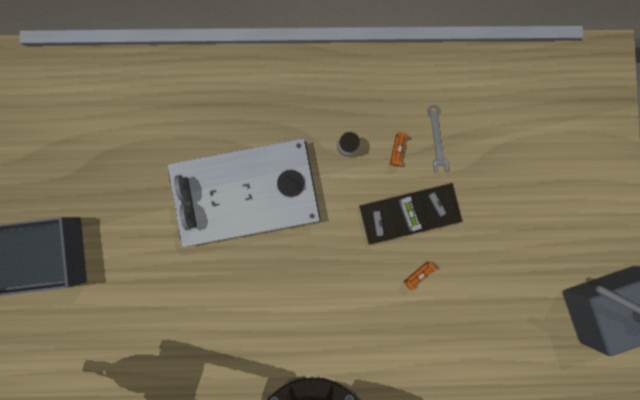

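View pics/side0.png

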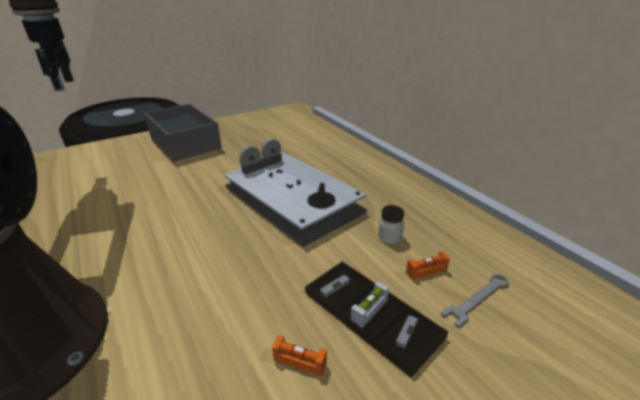

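View pics/wrist0.png

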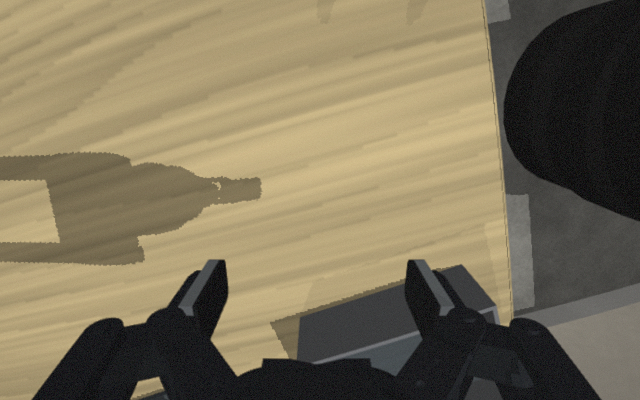

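The level is the silver block with a green tube at top (411,214), side (370,304), in the tray's middle pocket. The orange ones at top (399,150) and (421,275) are look-alikes. I'll confirm that in enlarged crops.

```bash
python3 - <<'E'
import cv2,numpy as np
a=cv2.imread('pics/top0.png'); 
c1=cv2.resize(a[170:260,345:475],None,fx=6,fy=6,interpolation=cv2.INTER_CUBIC)
c2=cv2.resize(a[130:255,160:330],None,fx=4.5,fy=4.5,interpolation=cv2.INTER_CUBIC)
cv2.imwrite('pics/c1.png',c1);cv2.imwrite('pics/c2.png',c2)
E
```

```text
(no output)
```

View pics/c1.png

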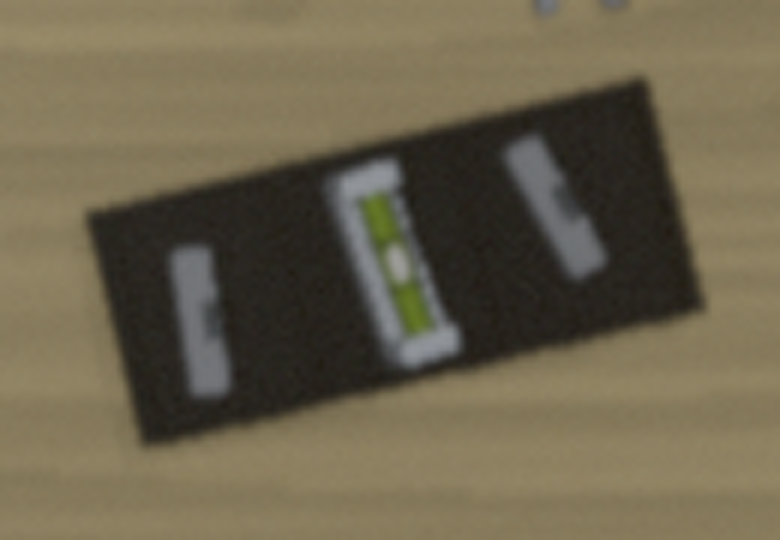

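View pics/c2.png

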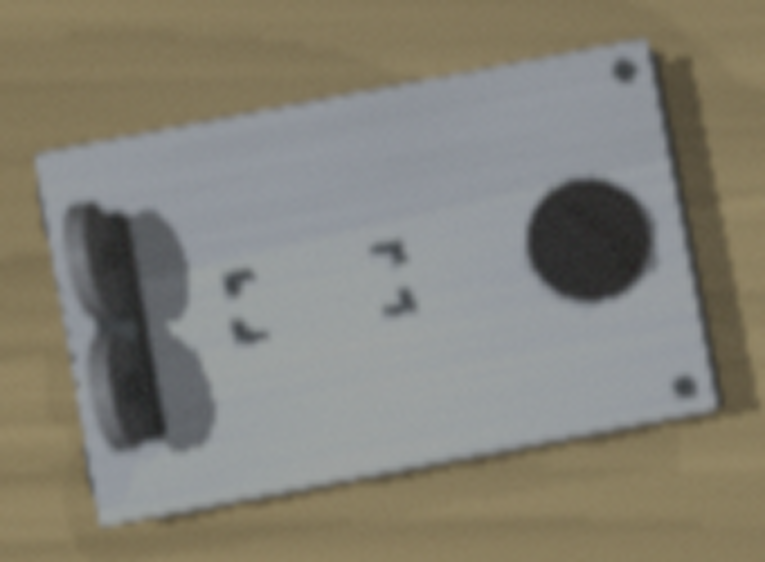

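The crop confirms it: the silver block with green tube and white bubble is in the middle pocket, and wheel weights sit in the outer two pockets. The stand shows four L-stops around crop (318,290), the knob disc at crop (590,240), and the rollers at left. Measuring now.

```bash
python3 - <<'E'
from h import *
import pickle
d=pickle.load(open('top0.pkl','rb')); s=pickle.load(open('side0.pkl','rb'))
def green(d):
    h=cv2.cvtColor(d['color'],cv2.COLOR_RGB2HSV); m=cv2.inRange(h,(28,120,60),(75,255,255))
    n,l,st,c=cv2.connectedComponentsWithStats(cv2.morphologyEx(m,cv2.MORPH_CLOSE,np.ones((9,9))))
    i=1+np.argmax(st[1:,4]); pts=np.argwhere(l==i)[:,::-1].astype(np.float32); return cv2.minAreaRect(pts),c[i]
(r,c)=green(d);(r2,c2)=green(s);print(r,c,r2,c2)
print('tri',tri(d,c,s,c2))
P=onz(d,*c,.035);print('level',P)
bp=cv2.boxPoints(r); W=np.array([onz(d,*p,.035) for p in bp]);print(W.round(4))
# tray corners from crop (scale6, off 345,170)
q=[(90,212),(643,80),(704,310),(145,445)]
W=np.array([onz(d,345+x/6-.4,170+y/6-.4,.017) for x,y in q]);print(W.round(4),W.mean(0),[np.linalg.norm(W[i]-W[i-1]) for i in range(4)])
o=lambda x,y,z:onz(d,160+x/4.5-.4,130+y/4.5-.4,z)
W=np.array([o(x,y,.049) for x,y in [(38,155),(648,42),(717,408),(100,525)]]);print('deck',W.round(4),[np.linalg.norm(W[i]-W[i-1]) for i in range(4)])
# stops outer corners, knob flange
S=np.array([o(x,y,.055) for x,y in [(226,274),(401,244),(413,308),(238,341)]]);print('stops',S.round(4),S.mean(0))
K=o(590,240,.0535);print('knob',K, 'dist',np.linalg.norm((K-S.mean(0))[:2]),'dir',(S.mean(0)-K)[:2])
for W in (W,): 
  v=W[0]-W[1]+W[3]-W[2]; print('deck y dir',np.degrees(np.arctan2(v[1],v[0])), 'knob-seat',np.degrees(np.arctan2(*(S.mean(0)-K)[[1,0]])))
E
```

```text
((408.050048828125, 206.65000915527344), (7.589465618133545, 3.4785051345825195), 71.56504821777344) [408.06896552 206.62068966] ((371.0000305175781, 298.0000305175781), (7.071067810058594, 25.45584487915039), 45.0) [371.05       298.40714286]
tri (array([ 0.54594235, -0.24205128,  0.02296019]), np.float64(0.010762855778943878))
level [ 0.55023014 -0.24240579  0.035     ]
[[ 0.5577 -0.2356  0.035 ]
 [ 0.5602 -0.2437  0.035 ]
 [ 0.5427 -0.2491  0.035 ]
 [ 0.5402 -0.241   0.035 ]]
[[ 0.5568 -0.1272  0.017 ]
 [ 0.607  -0.3566  0.017 ]
 [ 0.512  -0.3788  0.017 ]
 [ 0.4615 -0.1475  0.017 ]] [ 0.53435112 -0.2525134   0.017     ] [np.float64(0.09740984328377934), np.float64(0.23488956603151218), np.float64(0.09753075095260075), np.float64(0.23682871088008808)]
deck [[ 0.6611  0.3291  0.049 ]
 [ 0.7162  0.0072  0.049 ]
 [ 0.5215 -0.0258  0.049 ]
 [ 0.4665  0.2977  0.049 ]] [np.float64(0.1970946232414324), np.float64(0.32656913030314255), np.float64(0.197495446004654), np.float64(0.3281407192168131)]
stops [[0.5963 0.2299 0.055 ]
 [0.6105 0.1385 0.055 ]
 [0.5768 0.1326 0.055 ]
 [0.5612 0.2239 0.055 ]] [0.58621253 0.18121003 0.055     ]
knob [0.61105034 0.03950347 0.0535    ] dist 0.14386683053033317 dir [-0.02483781  0.14170656]
deck y dir 99.68246896571455 knob-seat 99.94161070750451
```

```bash
python3 -m pendant '0.05 -0.065 0 -0.034 -1; 0.05 -0.065 0 -0.034 -1; 0.05 -0.065 0 -0.034 -1; 0.05 -0.065 0 -0.034 -1; 0.05 -0.065 0 -0.034 -1; 0.05 -0.065 0 -0.034 -1; 0.05 -0.065 0 -0.034 -1; 0.05 -0.065 0 -0.034 -1'
python3 -m pendant '0.05 -0.065 0 -0.034 -1; 0.05 -0.065 0 -0.034 -1; 0.05 -0.065 0 -0.034 -1; 0.05 -0.065 0 -0.034 -1; 0.05 -0.065 0 -0.034 -1; 0.007 -0.08 0 -0.034 -1; 0.007 -0.08 0 -0.034 -1; 0.007 -0.08 0 -0.034 -1'
python3 - <<'E'
from h import *
s=monitor.state();print(s['time'],s['eef_pos'],s['tool_rot'],R.from_rotvec(s['tool_rot']).as_matrix().round(3).tolist(),s['q'])
E
```

```text
time: 0.82
eef_pos: [0.3713, 0.3632, 0.2286]
tool_rot: [-1.707, -2.636, -0.0]
ft_force: [0.4, 0.9, -0.2]
opening: 0.0855
time: 1.48
eef_pos: [0.5111, 0.0723, 0.2285]
tool_rot: [2.683, 1.633, 0.005]
ft_force: [1.2, 0.1, -0.1]
opening: 0.0854
1.4833 [0.51112287 0.07231432 0.22850043] [2.68345039 1.63320643 0.00498873] [[0.459, 0.888, 0.003], [0.888, -0.459, 0.001], [0.003, 0.002, -1.0]] [8.09234172e-02 2.95669904e-01 1.90521282e+00 1.53827532e-03
 9.37779089e-01 5.57341627e-01]
```

```bash
python3 - <<'E'
from h import *
import pickle
d=cam('wrist');save(d,'w1.png');pickle.dump(d,open('w1.pkl','wb'))
E
python3 -m pendant '0.006 -0.08 0 -0.0306 -1; 0.006 -0.08 0 -0.0306 -1; 0.006 -0.08 0 -0.0306 -1; 0.006 -0.08 0 -0.0306 -1; 0.006 -0.08 0 -0.0306 -1; 0.006 -0.08 0 -0.0306 -1; 0.006 -0.08 0 -0.0306 -1; 0.006 -0.07 0 -0.0306 -1'
python3 - <<'E'
from h import *
import pickle
d=cam('wrist');save(d,'w2.png');pickle.dump(d,open('w2.pkl','wb'))
E
```

```text
time: 2.2
eef_pos: [0.5324, -0.2538, 0.2281]
tool_rot: [3.109, 0.439, 0.002]
ft_force: [1.4, 0.5, 0.3]
opening: 0.0853
```

View pics/w1.png

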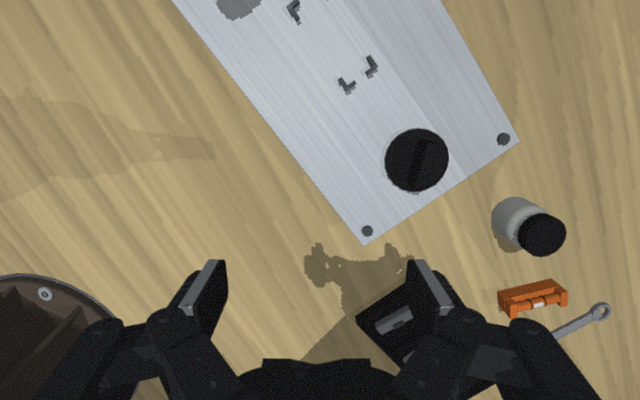

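View pics/w2.png

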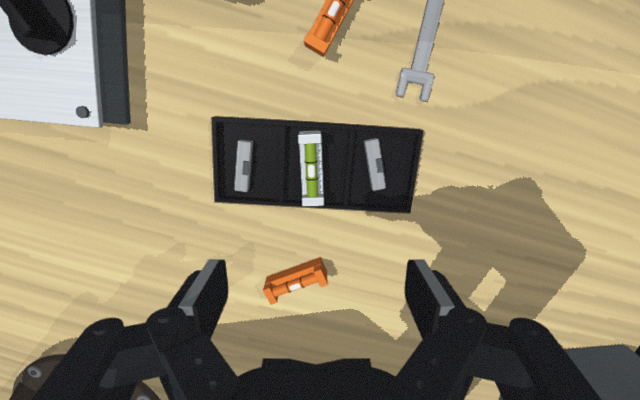

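```bash
python3 - <<'E'
import cv2
a=cv2.imread('pics/w2.png');cv2.imwrite('pics/c3.png',cv2.resize(a[120:215,280:345],None,fx=6,fy=6,interpolation=cv2.INTER_CUBIC))
a=cv2.imread('pics/w1.png');cv2.imwrite('pics/c4.png',cv2.convertScaleAbs(cv2.resize(a[110:210,360:470],None,fx=5,fy=5,interpolation=cv2.INTER_CUBIC),alpha=2.5))
E
```

```text
(no output)
```

View pics/c3.png

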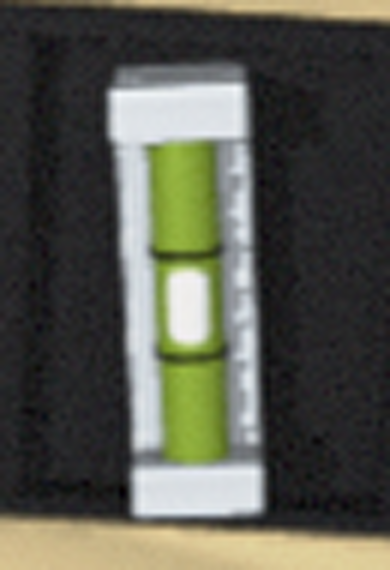

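View pics/c4.png

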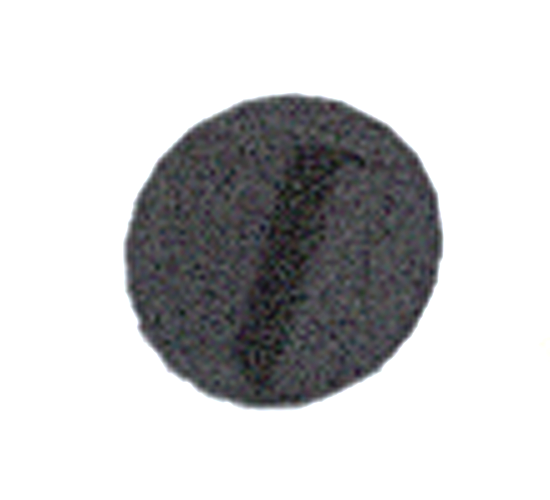

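```bash
python3 - <<'E'
from h import *
import pickle
d=pickle.load(open('w2.pkl','rb'))
q=[(108,86),(247,82),(266,514),(131,518)]
W=np.array([onz(d,280+x/6-.4,120+y/6-.4,.039) for x,y in q]);print(W.round(4),W.mean(0),[np.linalg.norm(W[i]-W[i-1]).round(4) for i in range(4)])
v=W[0]+W[1]-W[2]-W[3];print('level ang',np.degrees(np.arctan2(v[1],v[0])))
Td=pickle.load(open('top0.pkl','rb'))
W2=np.array([onz(Td,345+x/6-.4,170+y/6-.4,.039) for x,y in [(370,178),(428,345)]]);print('top',W2,W2.mean(0));v=W2[0]-W2[1];print(np.degrees(np.arctan2(v[1],v[0])))
d1=pickle.load(open('w1.pkl','rb'))
for z in (.055,.0855):
  a=onz(d1,360+245/5,110+385/5,z);b=onz(d1,360+302/5,110+150/5,z);print('bar',z,a,b,np.degrees(np.arctan2(*(b-a)[[1,0]])),np.linalg.norm(b-a))
s=monitor.state();print(s['eef_pos'],R.from_rotvec(s['tool_rot']).as_matrix().round(3).tolist(),s['q'])
m=R.from_rotvec(s['tool_rot']).as_matrix();print('yaw x',np.degrees(np.arctan2(m[1,0],m[0,0])))
E
```

```text
[[ 0.5671 -0.2227  0.039 ]
 [ 0.5745 -0.2458  0.039 ]
 [ 0.4989 -0.2718  0.039 ]
 [ 0.4911 -0.2477  0.039 ]] [ 0.53289843 -0.24696801  0.039     ] [np.float64(0.0801), np.float64(0.0242), np.float64(0.08), np.float64(0.0253)]
level ang 18.56838897689205
top [[ 0.5679669  -0.23762043  0.039     ]
 [ 0.50058611 -0.25916184  0.039     ]] [ 0.5342765  -0.24839113  0.039     ]
17.728899894498813
bar 0.055 [0.59300098 0.01914329 0.055     ] [0.6220118  0.05980082 0.055     ] 54.49057759993605 0.04994659865109047
bar 0.0855 [0.58857834 0.0314132  0.0855    ] [0.61479177 0.06815031 0.0855    ] 54.49057759993604 0.04513046493976444
[ 0.53331889 -0.25956558  0.2282094 ] [[0.964, 0.267, 0.003], [0.267, -0.964, -0.004], [0.002, 0.005, -1.0]] [-0.50268273  0.40177856  1.73788458 -0.00260721  0.99756259  0.79905617]
yaw x 15.496809810195257
```

```bash
python3 - <<'E'
from h import *
import pickle
a=cv2.imread('pics/w2.png');cv2.imwrite('pics/c5.png',cv2.convertScaleAbs(cv2.resize(a[110:220,205:430],None,fx=3.5,fy=3.5,interpolation=cv2.INTER_CUBIC),alpha=2.5))
d=pickle.load(open('w2.pkl','rb'))
W=np.array([onz(d,x,y,.017) for x,y in [(212,117),(423,129),(410,212),(215,201)]]);print(W.round(4),W.mean(0),[np.linalg.norm(W[i]-W[i-1]).round(4) for i in range(4)])
v=W[0]-W[1]-W[2]+W[3];print(np.degrees(np.arctan2(v[1],v[0])))
E
```

```text
[[ 0.5564 -0.1264  0.017 ]
 [ 0.6089 -0.3553  0.017 ]
 [ 0.5121 -0.3776  0.017 ]
 [ 0.4605 -0.1475  0.017 ]] [ 0.53447935 -0.25169915  0.017     ] [np.float64(0.0982), np.float64(0.2349), np.float64(0.0994), np.float64(0.2357)]
102.78953859275556
```

View pics/c5.png

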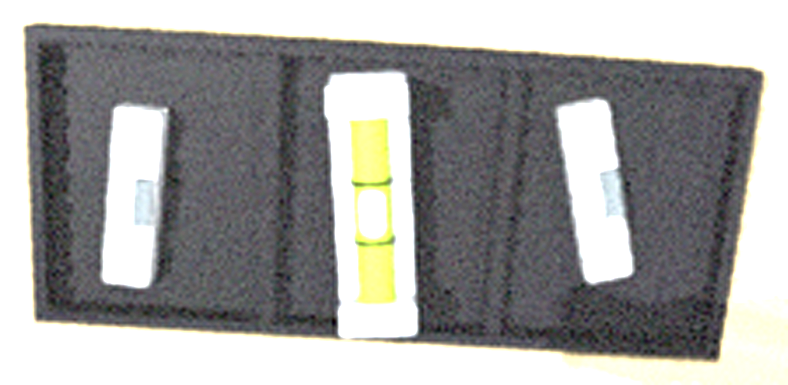

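The wrist view gives an 80 x 24-25 mm top face, matching the spec, centred at (0.533, -0.247) with a yaw of about 18.5°. Both side clearances are about 19 mm or more. I'll align first, then descend above the walls.

```bash
python3 -m pendant '0 0.025 -0.06 0.016 -1; 0 0 -0.06 0 -1; 0 0 -0.06 0 -1; 0 0 -0.06 0 -1; 0 0 0 0 -1; 0 0 0 0 -1; 0 0 0 0 -1; 0 0 0 0 -1' 25
python3 - <<'E'
from h import *
import pickle
d=cam('wrist');save(d,'w3.png');pickle.dump(d,open('w3.pkl','wb'))
s=monitor.state();m=R.from_rotvec(s['tool_rot']).as_matrix();print(s['eef_pos'],'yaw x',np.degrees(np.arctan2(m[1,0],m[0,0])),m[:,2])
E
```

```text
time: 2.92
eef_pos: [0.5342, -0.2525, 0.1069]
tool_rot: [3.095, 0.491, 0.009]
ft_force: [0.6, -0.1, 0.6]
opening: 0.0855
[ 0.53438802 -0.25261196  0.10717402] yaw x 18.02779849989811 [ 0.00744879 -0.00670049 -0.99994981]
```

View pics/w3.png

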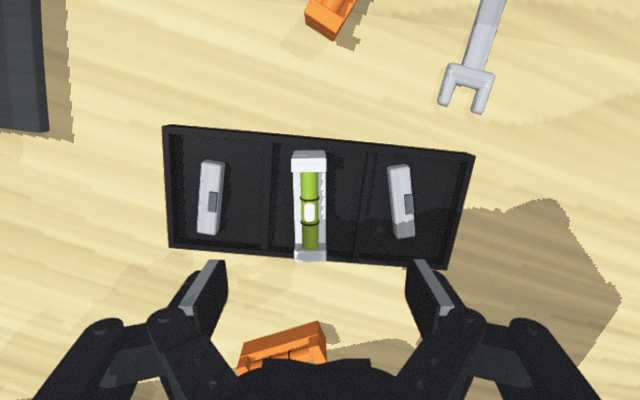

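```bash
python3 - <<'E'
from h import *
import pickle
d=pickle.load(open('w3.pkl','rb'))
g=cv2.cvtColor(d['color'],cv2.COLOR_RGB2GRAY);h=cv2.cvtColor(d['color'],cv2.COLOR_RGB2HSV)
m=((g>110)|((h[...,0]>30)&(h[...,0]<70)&(h[...,1]>120)&(g>50))).astype(np.uint8); m[:, :280]=0;m[:,345:]=0;m[:140]=0;m[262:]=0
pts=np.argwhere(m>0)[:,::-1].astype(np.float32)
a=d['color'][140:270,275:345,::-1];cv2.imwrite('pics/c6.png',cv2.resize(a,None,fx=4.5,fy=4.5,interpolation=cv2.INTER_CUBIC))
r=cv2.minAreaRect(pts);print(r)
mg=((h[...,0]>30)&(h[...,0]<70)&(h[...,1]>120)&(g>40)).astype(np.uint8)
p=np.argwhere(mg>0)[:,::-1]; p=p[(p[:,0]>280)&(p[:,0]<340)]
print(p.min(0),p.max(0))
E
```

```text
((306.0, 206.0), (52.0, 110.0), 0.0)
[301 173] [317 249]
```

View pics/c6.png

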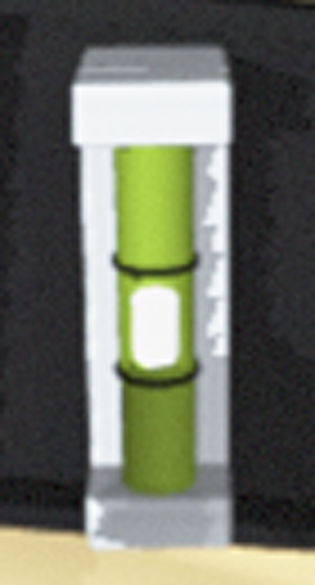

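```bash
python3 - <<'E'
from h import *
import pickle
d=pickle.load(open('w3.pkl','rb'))
W=np.array([onz(d,275+x/4.5-.4,140+y/4.5-.4,.039) for x,y in [(72,83),(231,84),(232,545),(88,543)]]);print(W.round(4),W.mean(0),[np.linalg.norm(W[i]-W[i-1]).round(4) for i in range(4)])
v=W[0]+W[1]-W[2]-W[3];print('level ang',np.degrees(np.arctan2(v[1],v[0])))
E
```

```text
[[ 0.5669 -0.2227  0.039 ]
 [ 0.5741 -0.2456  0.039 ]
 [ 0.4997 -0.2709  0.039 ]
 [ 0.4927 -0.2477  0.039 ]] [ 0.53335822 -0.24672416  0.039     ] [np.float64(0.0783), np.float64(0.024), np.float64(0.0786), np.float64(0.0243)]
level ang 18.695932340916716
```

```bash
python3 -m pendant '-0.002 0.012 -0.05 0.004 -1; 0 0 -0.05 0 -1; 0 0 -0.05 0 -1; 0 0 -0.02 0 -1; 0 0 0 0 -1; 0 0 0 0 -1; 0 0 0 0 -1; 0 0 0 0 -1' 25
python3 - <<'E'
from h import *
s=monitor.state();m=R.from_rotvec(s['tool_rot']).as_matrix();print(s['eef_pos'],'yaw x',np.degrees(np.arctan2(m[1,0],m[0,0])),m[:,2])
E
```

```text
time: 3.63
eef_pos: [0.5416, -0.2501, 0.0325]
tool_rot: [3.08, 0.511, 0.035]
ft_force: [-0.1, 0.3, 0.4]
opening: 0.0853
[ 0.54161388 -0.25007134  0.03247477] yaw x 18.84520174538188 [ 0.02511504 -0.01582155 -0.99955936]
```

```bash
python3 -m pendant '-0.01 0.006 0.02 0 -1; 0 0 0.02 0 -1; 0 0 0.02 0 -1; 0 0 0 0 -1; 0 0 0 0 -1; 0 0 0 0 -1; 0 0 0 0 -1; 0 0 0 0 -1'
cat > st.py <<'E'
from h import *
s=monitor.state();m=R.from_rotvec(s['tool_rot']).as_matrix();print(s['time'],s['eef_pos'].round(4),'yaw x',np.degrees(np.arctan2(m[1,0],m[0,0])).round(2),'z',m[:,2].round(4),'q',s['q'].round(3),'f',s['ft_force'].round(2),s['torque'].round(2),s['opening'])
E
python3 st.py
```

```text
time: 4.3
eef_pos: [0.5384, -0.248, 0.071]
tool_rot: [3.075, 0.51, 0.044]
ft_force: [-0.8, -0.2, -0.2]
opening: 0.0855
4.3 [ 0.5384 -0.248   0.071 ] yaw x 18.84 z [ 0.0318 -0.0193 -0.9993] q [-0.481  0.589  1.894 -0.004  0.622  0.764] f [-0.79 -0.19 -0.21] [ 0.08 -0.02  0.06] 0.08546386081689276
```

```bash
python3 -m pendant '0 0 0 0 -1; 0 0 0 0 -1; 0 0 0 0 -1; 0 0 0 0 -1; 0 0 0 0 -1; 0 0 0 0 -1; 0 0 0 0 -1; 0 0 0 0 -1'; python3 st.py
```

```text
time: 4.97
eef_pos: [0.5374, -0.2476, 0.0691]
tool_rot: [3.077, 0.51, 0.04]
ft_force: [-0.3, 0.6, 0.5]
opening: 0.0857
4.9667 [ 0.5374 -0.2476  0.0691] yaw x 18.84 z [ 0.0289 -0.0178 -0.9994] q [-0.481  0.592  1.894 -0.004  0.622  0.764] f [-0.27  0.6   0.47] [ 0.02  0.01 -0.  ] 0.085692471928078
```

```bash
python3 -m pendant '-0.004 0.001 -0.01 0 -1; -0.003 0.001 -0.01 0 -1; 0 0 -0.01 0 -1; 0 0 -0.01 0 -1; 0 0 -0.01 0 -1; 0 0 -0.01 0 -1; 0 0 -0.01 0 -1; 0 0 -0.01 0 -1'; python3 st.py
```

```text
time: 5.63
eef_pos: [0.5335, -0.2465, 0.0253]
tool_rot: [3.077, 0.51, 0.041]
ft_force: [0.9, -0.0, 0.1]
opening: 0.0855
5.6333 [ 0.5335 -0.2465  0.0253] yaw x 18.84 z [ 0.0294 -0.0181 -0.9994] q [-0.483  0.657  1.922 -0.005  0.528  0.763] f [ 0.87 -0.04  0.1 ] [0.01 0.03 0.02] 0.0854912766587628
```

```bash
python3 -m pendant '0 0 -0.004 0 0.2; 0 0 -0.003 0 0.2; 0 0 -0.002 0 0.2; 0 0 0 0 0.3; 0 0 0 0 0.35; 0 0 0 0 0.35; 0 0 0 0 0.35; 0 0 0 0 0.35' 20; python3 st.py
python3 - <<'E'
from h import *
import pickle
d=cam('wrist');save(d,'w4.png')
E
```

```text
time: 6.3
eef_pos: [0.5335, -0.2464, 0.0194]
tool_rot: [3.077, 0.51, 0.04]
ft_force: [0.4, -0.3, 0.5]
opening: 0.0279
6.3 [ 0.5335 -0.2464  0.0194] yaw x 18.84 z [ 0.0288 -0.0178 -0.9994] q [-0.483  0.666  1.924 -0.005  0.518  0.764] f [ 0.37 -0.34  0.49] [ 0.07 -0.01 -0.02] 0.0279341239182123
```

View pics/w4.png

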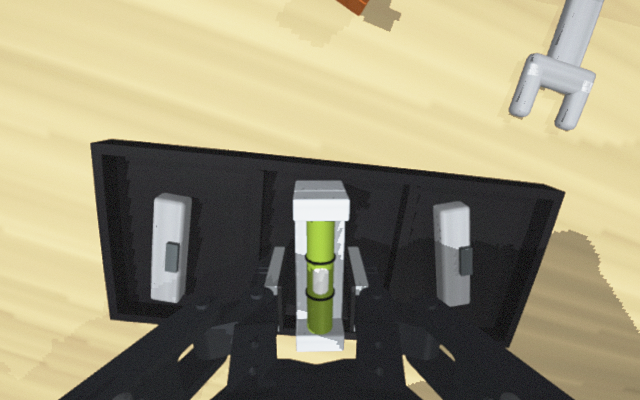

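The fingers straddle the level cleanly, with pads at (275,270) and (360,270). I'll lower about 8 mm and grip.

```bash
python3 -m pendant '0 0 -0.005 0 0.35; 0 0 -0.005 0 0.35; 0 0 -0.005 0 0.35; 0 0 0 0 0.35; 0 0 0 0 1; 0 0 0 0 1; 0 0 0 0 1; 0 0 0 0 1' 45; python3 st.py
```

```text
time: 7.02
eef_pos: [0.5337, -0.2465, 0.0118]
tool_rot: [3.077, 0.51, 0.041]
ft_force: [0.4, -0.3, 1.8]
opening: 0.0228
7.0167 [ 0.5337 -0.2465  0.0118] yaw x 18.83 z [ 0.0294 -0.018  -0.9994] q [-0.483  0.679  1.926 -0.005  0.502  0.764] f [ 0.43 -0.27  1.75] [0.01 0.1  0.05] 0.02281689086836418
```

```bash
python3 -m pendant '0 0 0.01 0 1; 0 0 0.02 0 1; 0 0 0.03 0 1; 0 0 0.04 0 1; 0 0 0.04 0 1; 0 0 0.04 0 1; 0 0 0.02 0 1; 0 0 0.01 0 1' 45; python3 st.py
python3 - <<'E'
from h import *
import pickle
d=cam('wrist');save(d,'w5.png')
E
```

```text
time: 7.68
eef_pos: [0.5314, -0.2453, 0.1233]
tool_rot: [3.079, 0.51, 0.035]
ft_force: [0.5, -0.4, -1.1]
opening: 0.0227
7.6833 [ 0.5314 -0.2453  0.1233] yaw x 18.84 z [ 0.0256 -0.0161 -0.9995] q [-0.483  0.507  1.873 -0.003  0.731  0.762] f [ 0.54 -0.37 -1.05] [-0.    0.07  0.01] 0.022678340505992656
```

View pics/w5.png

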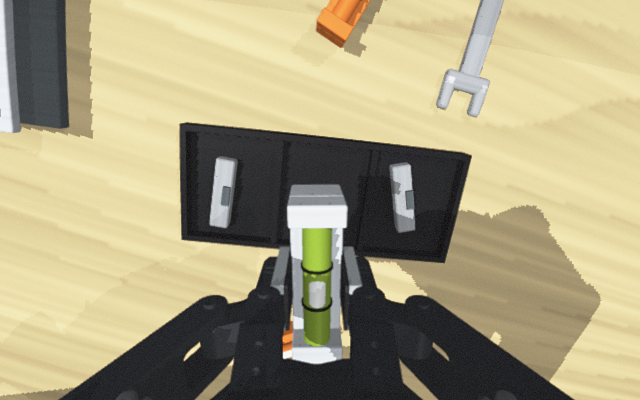

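```bash
python3 - <<'E'
from h import *
import pickle
d=cam('wrist');s=monitor.state();M=R.from_rotvec(s['tool_rot']).as_matrix()
for p in [(288,206),(347,206),(343,361),(290,361)]:
    print(p,(M.T@(onz(d,*p,s['eef_pos'][2]+.0272)-s['eef_pos'])).round(4))
a=pickle.load(open('w1.pkl','rb'));t=pickle.load(open('top0.pkl','rb'))
cv2.imwrite('pics/c7.png',cv2.resize(a['color'][0:110,270:400,::-1],None,fx=6,fy=5.4,interpolation=cv2.INTER_CUBIC))
# deck corner dots & corners triangulation
o=lambda x,y:(160+x/4.5-.4,130+y/4.5-.4)
for nm,p,q in [('dotfar',(503,139),o(624,70)),('dotnear',(367,231),o(685,387)),('corner far',(519,142),o(648,42)),('corner near',(363,245),o(717,408)),('knobflange',(416.5,160),o(590,240))]:
    print(nm,tri(a,p,t,q))
E
```

```text
(288, 206) [ 0.0393 -0.0125 -0.0268]
(347, 206) [ 0.0391  0.011  -0.0262]
(343, 361) [-0.0399  0.0117 -0.0277]
(290, 361) [-0.0392 -0.0138 -0.0283]
dotfar (array([0.70130732, 0.02024367, 0.05059107]), np.float64(0.0002547536297497751))
dotnear (array([ 0.5325849 , -0.00909649,  0.04989005]), np.float64(0.0005812301772721495))
corner far (array([0.71710145, 0.00771008, 0.04748849]), np.float64(0.0015933643837672238))
corner near (array([ 0.5210358 , -0.02588055,  0.04433858]), np.float64(0.0008420093483934857))
knobflange (array([0.61192913, 0.03985306, 0.04737225]), np.float64(0.000923935055031559))
```

View pics/c7.png

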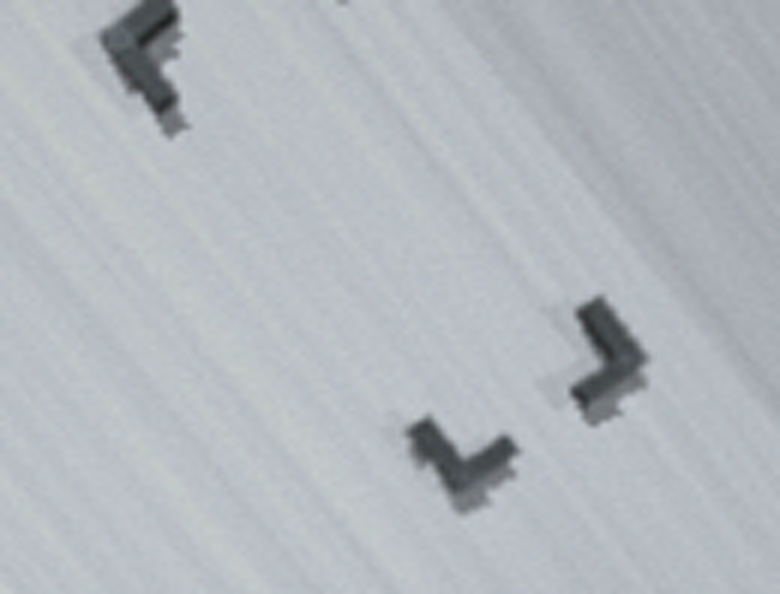

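```bash
python3 - <<'E'
from h import *
import pickle
a=pickle.load(open('w1.pkl','rb'))
o=lambda x,y:onz(a,270+x/6-.4,y/5.4-.4,.055)
A,B,C=o(462,480),o(645,360),o(103,38);print(A,B,C,'mid',(B+C)/2,'len',np.linalg.norm(A-C),np.linalg.norm(A-B),'ang',np.degrees(np.arctan2(*(C-A)[[1,0]])))
E
```

```text
[0.57680412 0.13817141 0.055     ] [0.6112028  0.14318465 0.055     ] [0.55979274 0.22657767 0.055     ] mid [0.58549777 0.18488116 0.055     ] len 0.09002808156925955 0.03476207322802763 ang 100.89188701578938
```

```bash
python3 -m pendant '0.006 0.02 0.01 0.02 1; 0.012 0.05 0.01 0.037 1; 0.012 0.06 0.005 0.037 1; 0.012 0.06 0.005 0.037 1; 0.012 0.06 0.005 0.037 1; 0.012 0.06 0.005 0.037 1; 0.012 0.06 0 0.037 1; 0.012 0.06 0 0.037 1' 
python3 -m pendant '0.012 0.06 0 0.037 1; 0.012 0.06 0 0.037 1; 0.012 0.06 0 0.037 1; 0.012 0.05 0 0.037 1; 0.012 0.03 0 0.037 1; 0.006 0.015 0 0.02 1; 0 0 0 0 1; 0 0 0 0 1' ; python3 st.py
```

```text
time: 8.45
eef_pos: [0.5722, -0.0265, 0.1346]
tool_rot: [2.561, 1.812, 0.032]
ft_force: [-0.0, 0.1, -1.5]
opening: 0.0228
time: 9.12
eef_pos: [0.6009, 0.1246, 0.1237]
tool_rot: [-1.794, -2.564, -0.016]
ft_force: [0.3, -0.2, -1.7]
opening: 0.023
9.1167 [0.6009 0.1246 0.1237] yaw x 110.04 z [-0.0038  0.0154 -0.9999] q [ 0.146  0.553  1.779  0.022  0.812 -0.219] f [ 0.26 -0.17 -1.69] [-0.01 -0.01 -0.02] 0.022953985503134443
```

```bash
python3 -m pendant '0 -0.01 0.01 -0.02 1; 0 -0.01 0.01 -0.02 1; 0 -0.01 0.01 -0.012 1; 0 -0.01 0 0 1; 0 0 0 0 1; 0 0 0 0 1; 0 0 0 0 1; 0 0 0 0 1'; python3 st.py
python3 - <<'E'
from h import *
import pickle
d=cam('wrist');save(d,'w6.png');pickle.dump(d,open('w6.pkl','wb'))
E
```

```text
time: 9.78
eef_pos: [0.5965, 0.0985, 0.1337]
tool_rot: [-2.021, -2.383, -0.007]
ft_force: [0.0, -0.2, -1.2]
opening: 0.0228
9.7833 [0.5965 0.0985 0.1337] yaw x 99.4 z [-0.0099  0.0144 -0.9998] q [ 0.104  0.532  1.787  0.021  0.831 -0.074] f [ 0.02 -0.2  -1.23] [-0.02  0.02  0.01] 0.0227697858783096
```

View pics/w6.png

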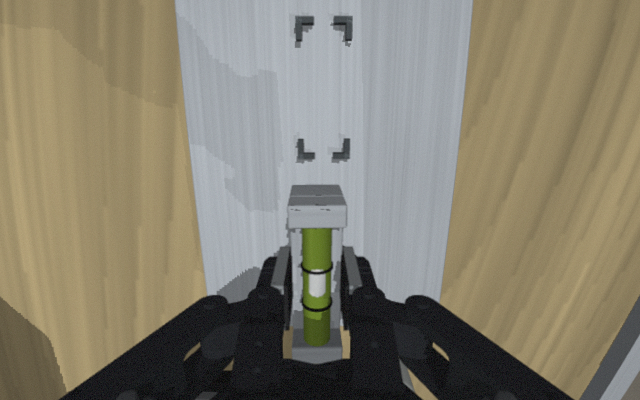

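All four stops are visible at (304,30), (343,30), (306,150) and (341,150), with the level in hand just below them. Enlarging.

```bash
python3 - <<'E'
from h import *
import pickle
d=pickle.load(open('w6.pkl','rb'))
cv2.imwrite('pics/c8.png',cv2.resize(d['color'][5:175,280:365,::-1],None,fx=5,fy=3.5,interpolation=cv2.INTER_CUBIC))
g=cv2.cvtColor(d['color'],cv2.COLOR_RGB2GRAY).copy()
m=(g<75).astype(np.uint8)
n,l,st,c=cv2.connectedComponentsWithStats(m[5:175,280:365]);
for i in range(1,n):
    if st[i,4]>10: print(st[i]+np.array([280,5,0,0,0]))
E
```

```text
[296  18  17  24 115]
[334  17  17  24 103]
[298 139  16  20 117]
[333 139  16  19 123]
```

View pics/c8.png

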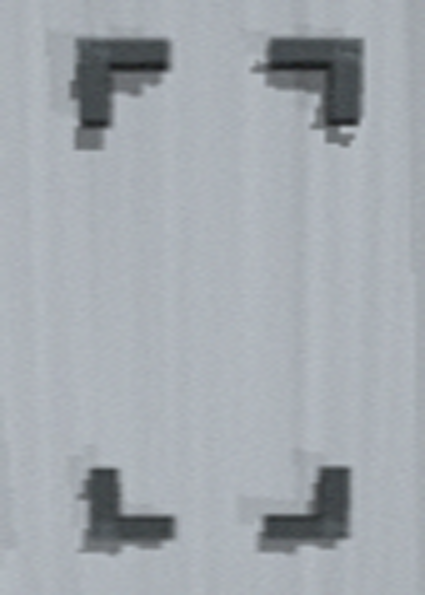

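```bash
python3 - <<'E'
from h import *
import pickle
d=pickle.load(open('w6.pkl','rb'));print(np.array(d['T'])[:3,3])
W=np.array([onz(d,280+x/5-.4,5+y/3.5-.36,.055) for x,y in [(77,39),(362,39),(350,538),(90,538)]]);print(W.round(4),W.mean(0),[np.linalg.norm(W[i]-W[i-1]).round(4) for i in range(4)])
v=W[0]+W[1]-W[2]-W[3];print('ang',np.degrees(np.arctan2(v[1],v[0])))
T=pickle.load(open('top0.pkl','rb'))
# level in hand
for p in [(288,208),(346,208),(342,361),(291,361)]: print(onz(d,*p,.1337+.0272).round(4))
t=cam('top');save(t,'t6.png');print(proj(t,[.5864,.182,.05]))
E
```

```text
[0.58330601 0.17877812 0.2775936 ]
[[0.5599 0.2276 0.055 ]
 [0.5958 0.2336 0.055 ]
 [0.612  0.1427 0.055 ]
 [0.5753 0.1365 0.055 ]] [0.58574626 0.18509903 0.055     ] [np.float64(0.0924), np.float64(0.0364), np.float64(0.0923), np.float64(0.0373)]
ang 99.87963006209802
[0.5783 0.1364 0.1609]
[0.6008 0.1403 0.1609]
[0.6141 0.0641 0.1609]
[0.5902 0.0599 0.1609]
(np.float64(230.63471526976156), np.float64(194.44867779346444))
```

```bash
python3 -m pendant '-0.004 0.02 -0.005 0.002 1; -0.004 0.03 -0.005 0 1; -0.004 0.03 -0.005 0 1; -0.004 0.03 -0.005 0 1; -0.003 0.03 -0.005 0 1; 0 0.015 0 0 1; 0 0.005 0 0 1; 0 0 0 0 1'; python3 st.py
```

```text
time: 10.55
eef_pos: [0.5847, 0.1891, 0.1194]
tool_rot: [-2.009, -2.393, -0.007]
ft_force: [-0.3, 0.4, -1.5]
opening: 0.0229
10.55 [0.5847 0.1891 0.1194] yaw x 99.96 z [-0.0106  0.0148 -0.9998] q [0.253 0.561 1.776 0.023 0.811 0.063] f [-0.3   0.44 -1.5 ] [-0.01 -0.05  0.03] 0.022939153151957242
```

```bash
python3 -m pendant '0.0015 -0.006 -0.01 0 1; 0.0015 -0.004 -0.015 0 1; 0 -0.001 -0.015 0 1; 0 0 -0.015 0 1; 0 0 -0.015 0 1; 0 0 -0.01 0 1; 0 0 0 0 1; 0 0 0 0 1'; python3 st.py
python3 - <<'E'
from h import *
import pickle
d=cam('wrist');save(d,'w7.png');pickle.dump(d,open('w7.pkl','wb'))
d=cam('top');save(d,'t7.png');pickle.dump(d,open('t7.pkl','wb'))
d=cam('side');save(d,'s7.png');pickle.dump(d,open('s7.pkl','wb'))
a=cv2.imread('pics/s7.png');cv2.imwrite('pics/c9.png',cv2.resize(a[130:260,210:380],None,fx=4.5,fy=4.5,interpolation=cv2.INTER_CUBIC))
E
```

```text
time: 11.22
eef_pos: [0.5861, 0.1802, 0.074]
tool_rot: [-2.011, -2.39, -0.005]
ft_force: [-0.6, -0.2, -2.2]
opening: 0.0232
11.2167 [0.5861 0.1802 0.074 ] yaw x 99.83 z [-0.012   0.0141 -0.9998] q [0.239 0.622 1.804 0.025 0.724 0.049] f [-0.58 -0.22 -2.22] [ 0.03  0.   -0.03] 0.023181943382560258
```

View pics/w7.png

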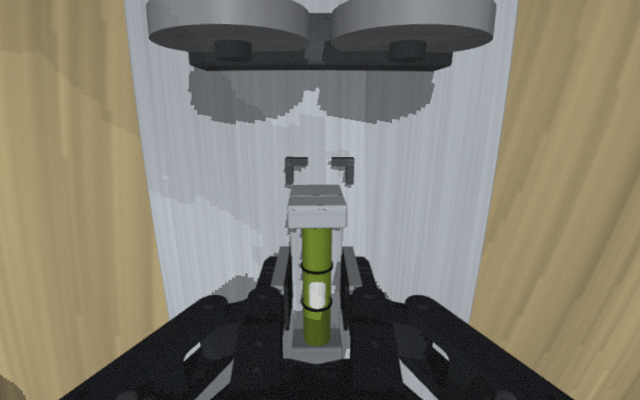

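View pics/c9.png

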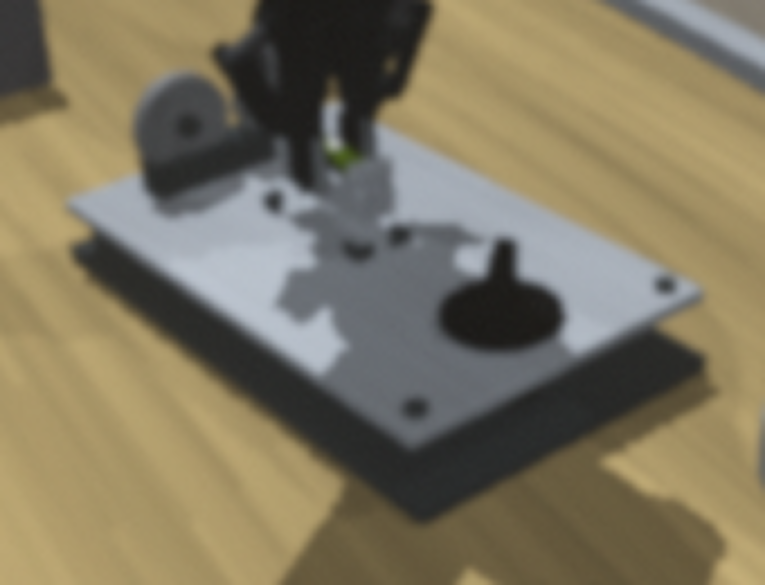

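```bash
python3 - <<'E'
from h import *
import pickle
d=pickle.load(open('w7.pkl','rb'))
cv2.imwrite('pics/c10.png',cv2.resize(d['color'][145:235,270:370,::-1],None,fx=6,fy=6,interpolation=cv2.INTER_CUBIC))
A,B=onz(d,285,157.5,.0555),onz(d,354.5,157.5,.0555)
u=np.array([np.cos(np.radians(99.85)),np.sin(np.radians(99.85)),0])
print(A,B,np.linalg.norm(A-B),'seat',(A+B)/2-.0462*u)
W=np.array([onz(d,*p,.074+.0272) for p in [(288,208),(347,208),(342,361),(290,361)]]);print(W.mean(0))
E
```

```text
[0.56008    0.22883849 0.0555    ] [0.59585749 0.23515423 0.0555    ] 0.03633067425902568 seat [0.58587215 0.18647739 0.0555    ]
[0.58547363 0.18188836 0.1012    ]
```

View pics/c10.png

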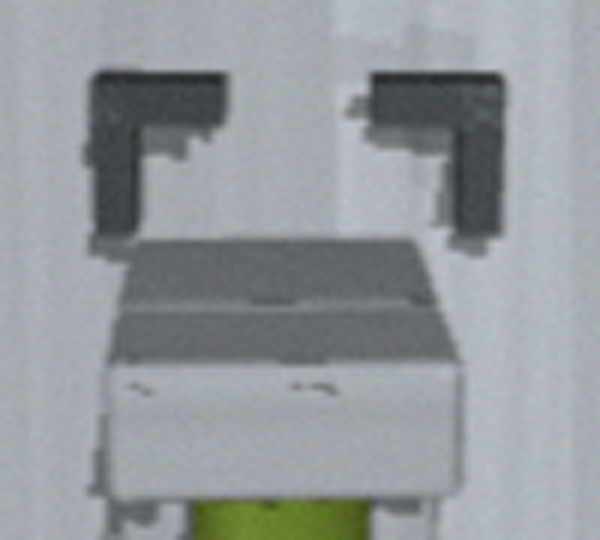

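```bash
python3 - <<'E'
from h import *
import pickle
d=pickle.load(open('w7.pkl','rb'))
u=np.array([np.cos(np.radians(99.85)),np.sin(np.radians(99.85)),0])
f=lambda x,y,z:onz(d,270+x/6-.4,145+y/6-.4,z)
S=(f(94,82,.0555)+f(503,82,.0555))/2-.0462*u
for zb in (.0672,.066): 
  a,b=f(137,240,zb),f(411,240,zb);L=(a+b)/2-.04*u;print(S,L,S-L,np.linalg.norm(a-b))
t=pickle.load(open('t7.pkl','rb'));cv2.imwrite('pics/c11.png',cv2.resize(t['color'][150:235,175:300,::-1],None,fx=6,fy=6,interpolation=cv2.INTER_CUBIC))
E
```

```text
[0.58573746 0.18604218 0.0555    ] [0.58462075 0.18085201 0.0672    ] [ 0.00111671  0.00519017 -0.0117    ] 0.022734052298348725
[0.58573746 0.18604218 0.0555    ] [0.58466206 0.180532   0.066     ] [ 0.0010754   0.00551018 -0.0105    ] 0.02291508431872023
```

View pics/c11.png

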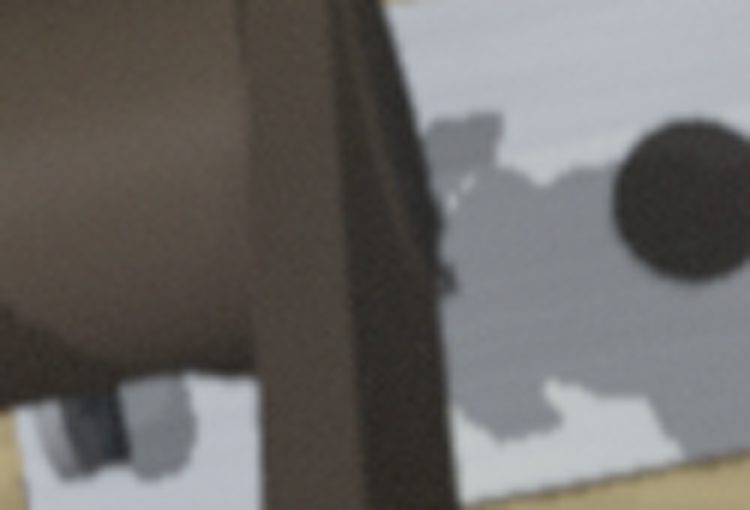

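```bash
python3 -m pendant '0.001 0.004 -0.004 0 1; 0 0.003 -0.005 0 1; 0 0.002 -0.005 0 1; 0 0 -0.003 0 1; 0 0 0 0 1; 0 0 0 0 1; 0 0 0 0 1; 0 0 0 0 1'; python3 st.py
python3 - <<'E'
from h import *
import pickle
d=cam('wrist');save(d,'w8.png');pickle.dump(d,open('w8.pkl','wb'))
cv2.imwrite('pics/c12.png',cv2.resize(d['color'][145:235,270:370,::-1],None,fx=6,fy=6,interpolation=cv2.INTER_CUBIC))
d=cam('side');save(d,'s8.png')
cv2.imwrite('pics/c13.png',cv2.resize(d['color'][150:210,260:340,::-1],None,fx=9,fy=9,interpolation=cv2.INTER_CUBIC))
E
```

```text
time: 12.03
eef_pos: [0.5878, 0.1862, 0.0667]
tool_rot: [-2.011, -2.392, -0.009]
ft_force: [0.0, -0.6, -1.9]
opening: 0.0226
12.0333 [0.5878 0.1862 0.0667] yaw x 99.89 z [-0.0086  0.015  -0.9999] q [0.248 0.634 1.802 0.026 0.71  0.056] f [ 0.05 -0.55 -1.93] [-0.03 -0.01  0.02] 0.02259962367498098
```

View pics/c12.png

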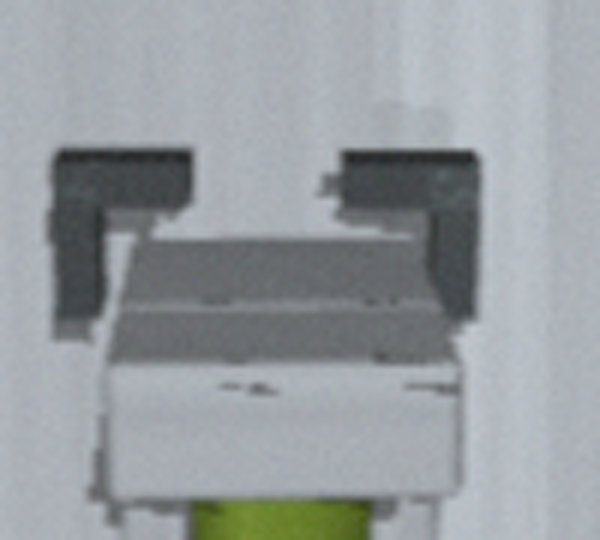

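View pics/c13.png

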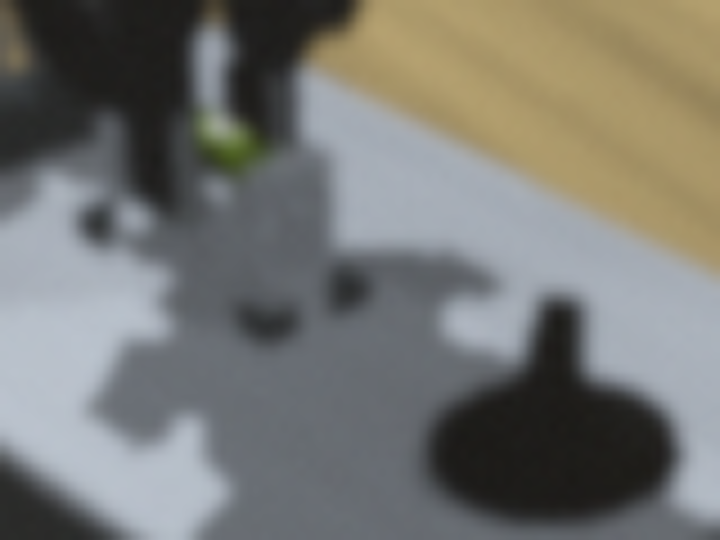

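```bash
python3 - <<'E'
from h import *
import pickle
d=pickle.load(open('w8.pkl','rb'))
u=np.array([np.cos(np.radians(99.85)),np.sin(np.radians(99.85)),0])
f=lambda x,y,z:onz(d,270+x/6-.4,145+y/6-.4,z)
S=(f(55,160,.0555)+f(479,160,.0555))/2-.0462*u
a,b=f(131,240,.06),f(418,240,.06);L=(a+b)/2-.04*u;print(S,L,S-L,np.linalg.norm(a-b))
r=np.array([u[1],-u[0],0]);print('along',(S-L)@u,'right',(S-L)@r)
W=np.array([onz(d,*p,.0667+.0272) for p in [(288,208),(347,208),(342,361),(290,361)]]);print(W.mean(0))
E
```

```text
[0.58576387 0.18633367 0.0555    ] [0.58636447 0.18687261 0.06      ] [-0.0006006  -0.00053895 -0.0045    ] 0.02379472030385497
along -0.0004282561521588741 right -0.0006839449279289242
[0.58710277 0.18786689 0.0939    ]
```

```bash
python3 -m pendant '-0.001 -0.002 -0.002 0 1; -0.001 -0.001 -0.003 0 1; 0 0 -0.003 0 1; 0 0 -0.003 0 1; 0 0 -0.003 0 1; 0 0 -0.002 0 1; 0 0 0 0 1; 0 0 0 0 1'; python3 st.py
python3 - <<'E'
from h import *
import pickle
d=cam('wrist');save(d,'w9.png');pickle.dump(d,open('w9.pkl','wb'))
cv2.imwrite('pics/c14.png',cv2.resize(d['color'][145:235,270:370,::-1],None,fx=6,fy=6,interpolation=cv2.INTER_CUBIC))
E
```

```text
time: 12.8
eef_pos: [0.5867, 0.1843, 0.0578]
tool_rot: [-2.012, -2.392, -0.009]
ft_force: [-0.0, -0.1, -1.6]
opening: 0.0228
12.8 [0.5867 0.1843 0.0578] yaw x 99.87 z [-0.0086  0.015  -0.9999] q [0.245 0.645 1.81  0.026 0.691 0.053] f [-0.03 -0.05 -1.64] [-0.03 -0.    0.  ] 0.02278503582592688
```

View pics/c14.png

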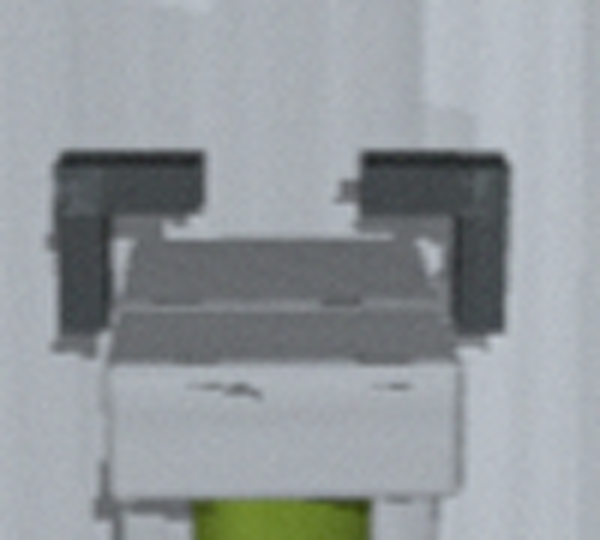

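```bash
python3 -m pendant '0 0 -0.002 0 1; 0 0 -0.002 0 1; 0 0 -0.002 0 1; 0 0 0 0 1; 0 0 0 0 1; 0 0 0 0 1; 0 0 0 0 1; 0 0 0 0 1'; python3 st.py
```

```text
time: 13.52
eef_pos: [0.5869, 0.1844, 0.055]
tool_rot: [-2.012, -2.392, -0.01]
ft_force: [-0.4, -0.0, 0.3]
opening: 0.0227
13.5167 [0.5869 0.1844 0.055 ] yaw x 99.88 z [-0.0079  0.0151 -0.9999] q [0.245 0.65  1.812 0.026 0.685 0.052] f [-0.45 -0.    0.34] [-0.04  0.03 -0.02] 0.022706626874094082
```

```bash
python3 -m pendant '0 0 -0.001 0 1; 0 0 0 0 1; 0 0 0 0 0.3; 0 0 0 0 0.2; 0 0 0 0 0; 0 0 0 0 -0.2; 0 0 0 0 -0.4; 0 0 0 0 -0.4'; python3 st.py
python3 - <<'E'
from h import *
import pickle
d=cam('wrist');save(d,'w10.png');pickle.dump(d,open('w10.pkl','wb'))
E
```

```text
time: 14.18
eef_pos: [0.5873, 0.1845, 0.0547]
tool_rot: [-2.012, -2.393, -0.011]
ft_force: [0.4, 0.0, 0.2]
opening: 0.0594
14.1833 [0.5873 0.1845 0.0547] yaw x 99.87 z [-0.0072  0.0153 -0.9999] q [0.245 0.65  1.812 0.026 0.683 0.052] f [0.44 0.04 0.2 ] [-0.07 -0.05  0.08] 0.05936750409749454
```

View pics/w10.png

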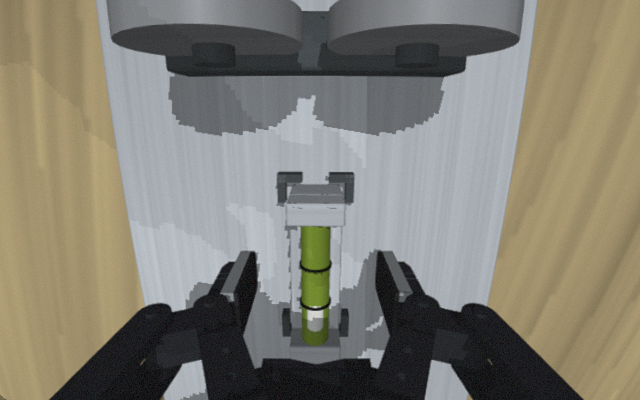

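The level sits between the stops, released, and the bubble is at the knob end (315,320). Now I'll back off upward.

```bash
python3 -m pendant '0 0 0 0 -1; 0 0 0.005 0 -1; 0 0 0.02 0 -1; 0 0 0.03 0 -1; 0 0 0.04 0 -1; 0 0 0.04 0 -1; 0 0 0.03 0 -1; 0 0 0.01 0 -1'
python3 -m pendant '0.005 -0.03 0.005 -0.03 -1; 0.007 -0.045 0.005 -0.03 -1; 0.007 -0.045 0 -0.03 -1; 0.007 -0.045 0 -0.03 -1; 0.007 -0.045 0 -0.03 -1; 0.007 -0.03 0 -0.03 -1; 0.005 -0.015 0 -0.025 -1; 0 0 0 0 -1'; python3 st.py
python3 - <<'E'
from h import *
import pickle
d=cam('wrist');save(d,'w11.png');pickle.dump(d,open('w11.pkl','wb'))
E
```

```text
time: 14.9
eef_pos: [0.5856, 0.1841, 0.1475]
tool_rot: [-2.011, -2.391, -0.007]
ft_force: [0.2, -0.9, 0.6]
opening: 0.0854
time: 15.57
eef_pos: [0.6095, 0.0523, 0.1575]
tool_rot: [-2.693, -1.598, -0.023]
ft_force: [-0.4, 0.3, 0.3]
opening: 0.0853
15.5667 [0.6095 0.0523 0.1575] yaw x 61.39 z [ 0.0073  0.0162 -0.9998] q [0.026 0.504 1.766 0.021 0.864 0.512] f [-0.36  0.28  0.32] [ 0.03 -0.06  0.01] 0.08533486130735214
```

View pics/w11.png

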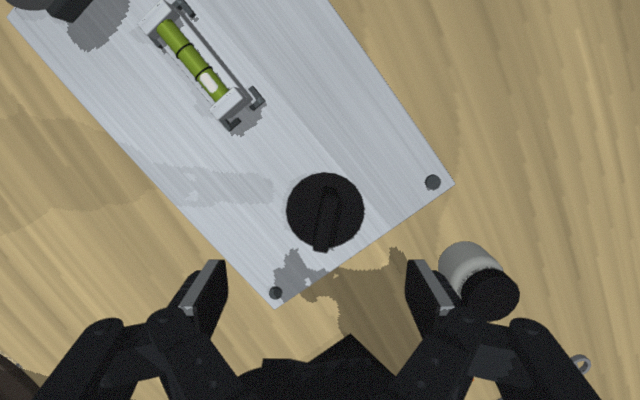

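```bash
python3 - <<'E'
from h import *
import pickle
d=pickle.load(open('w11.pkl','rb'))
c=cv2.resize(d['color'][165:260,275:375,::-1],None,fx=6,fy=6,interpolation=cv2.INTER_CUBIC)
cv2.imwrite('pics/c15.png',cv2.convertScaleAbs(cv2.GaussianBlur(c,(0,0),3),alpha=4))
E
```

```text
(no output)
```

View pics/c15.png

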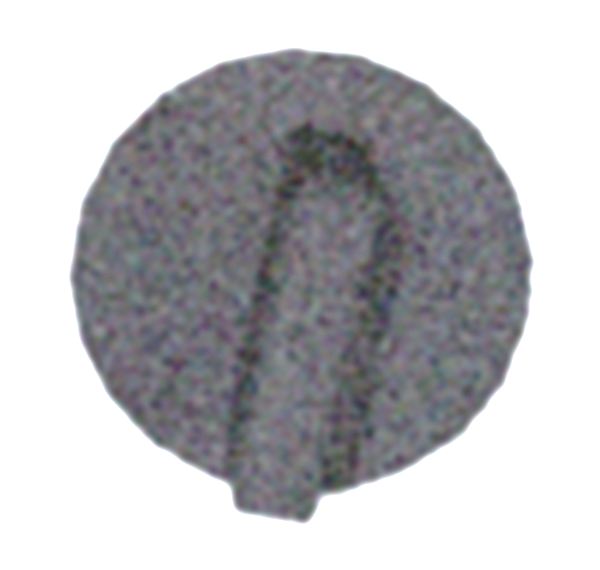

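```bash
python3 - <<'E'
from h import *
import pickle
d=pickle.load(open('w11.pkl','rb'))
f=lambda x,y,z:onz(d,275+x/6-.4,165+y/6-.4,z)
a,b=f(273,516,.0865),f(338,178,.0865);print('bar',a,b,(a+b)/2,np.linalg.norm(a-b),np.degrees(np.arctan2(*(b-a)[[1,0]])))
for p,q in [((240,490),(290,195)),((315,500),(378,205))]:
  a,b=f(*p,.0865),f(*q,.0865);print(a,b,np.degrees(np.arctan2(*(b-a)[[1,0]])))
print(f(302,272,.0565),f(72,270,.0565)-f(531,270,.0565))
E
```

```text
bar [0.5968641 0.0261041 0.0865   ] [0.6248977 0.0617807 0.0865   ] [0.6108809 0.0439424 0.0865   ] 0.04537292600276624 51.84080087056612
[0.59493199 0.03129903 0.0865    ] [0.61885779 0.06264473 0.0865    ] 52.64594295202818
[0.60259316 0.02554335 0.0865    ] [0.62754273 0.05649434 0.0865    ] 51.12774807105529
[0.61121039 0.04354071 0.0565    ] [-5.57891987e-02  3.03330076e-02  2.77555756e-17]
```

```bash
python3 -m pendant '0.001 -0.007 -0.015 -0.017 -1; 0.001 -0.007 -0.02 -0.017 -1; 0.001 -0.004 -0.025 -0.012 -1; 0 0 -0.025 0 -1; 0 0 -0.025 0 -1; 0 0 -0.02 0 -1; 0 0 0 0 -1; 0 0 0 0 -1'; python3 st.py
```

```text
time: 16.28
eef_pos: [0.6096, 0.0493, 0.0907]
tool_rot: [-2.783, -1.437, -0.025]
ft_force: [-0.1, 0.4, 0.8]
opening: 0.0855
16.2833 [0.6096 0.0493 0.0907] yaw x 54.61 z [ 0.0097  0.0162 -0.9998] q [0.022 0.59  1.815 0.024 0.727 0.621] f [-0.09  0.43  0.83] [ 0.02 -0.01  0.02] 0.08546904432938847
```

```bash
python3 -m pendant '0.002 -0.006 0 -0.008 -1; 0.001 -0.006 0 -0.007 -1; 0 -0.002 0 0 -1; 0 0 0 0 -1; 0 0 -0.01 0 -1; 0 0 -0.01 0 -1; 0 0 -0.01 0 -1; 0 0 0 0 -1'; python3 st.py
python3 - <<'E'
from h import *
import pickle
d=cam('wrist');save(d,'w12.png');pickle.dump(d,open('w12.pkl','wb'))
cv2.imwrite('pics/w12b.png',cv2.convertScaleAbs(d['color'][:,:,::-1],alpha=2.5))
E
```

```text
time: 16.95
eef_pos: [0.6129, 0.0421, 0.0774]
tool_rot: [-2.819, -1.368, -0.032]
ft_force: [0.1, -0.0, -0.4]
opening: 0.0855
16.95 [0.6129 0.0421 0.0774] yaw x 51.78 z [ 0.0148  0.0158 -0.9998] q [0.01  0.609 1.82  0.024 0.697 0.658] f [ 0.12 -0.   -0.36] [-0.   -0.   -0.02] 0.08549442281011956
```

View pics/w12b.png

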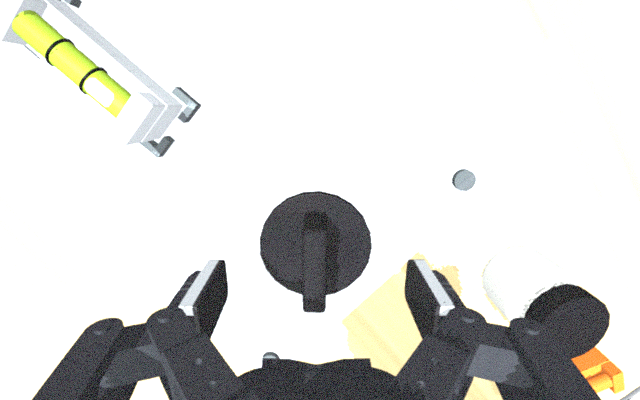

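```bash
python3 -m pendant '-0.001 0 -0.006 0 -1; 0 0 -0.01 0 -1; 0 0 -0.01 0 -1; 0 0 -0.004 0 -1; 0 0 0 0 -1; 0 0 0 0 -1; 0 0 0 0 -0.5; 0 0 0 0 0' 60; python3 st.py
```

```text
time: 17.67
eef_pos: [0.6121, 0.0423, 0.0605]
tool_rot: [-2.819, -1.369, -0.03]
ft_force: [-0.6, 0.4, -0.2]
opening: 0.0638
17.6667 [0.6121 0.0423 0.0605] yaw x 51.8 z [ 0.0139  0.0158 -0.9998] q [0.01  0.633 1.829 0.025 0.665 0.657] f [-0.63  0.41 -0.17] [ 0.02 -0.01  0.03] 0.06381058387397015
```

```bash
python3 -m pendant '0 0 0 0 0.3; 0 0 0 0 0.5; 0 0 0 0 1; 0 0 0 0 1; 0 0 0 0 1; 0 0 0 0 1; 0 0 0 0 1; 0 0 0 0 1' 80; python3 st.py
python3 - <<'E'
from h import *
import pickle
d=cam('wrist');save(d,'w13.png');pickle.dump(d,open('w13.pkl','wb'))
E
```

```text
time: 18.33
eef_pos: [0.6124, 0.0425, 0.0612]
tool_rot: [-2.819, -1.369, -0.032]
ft_force: [-0.8, 0.2, -0.9]
opening: 0.0106
18.3333 [0.6124 0.0425 0.0612] yaw x 51.8 z [ 0.0149  0.0159 -0.9998] q [0.01  0.632 1.829 0.026 0.665 0.657] f [-0.83  0.21 -0.91] [-0.14 -0.18 -0.07] 0.010553862818737767
```

View pics/w13.png

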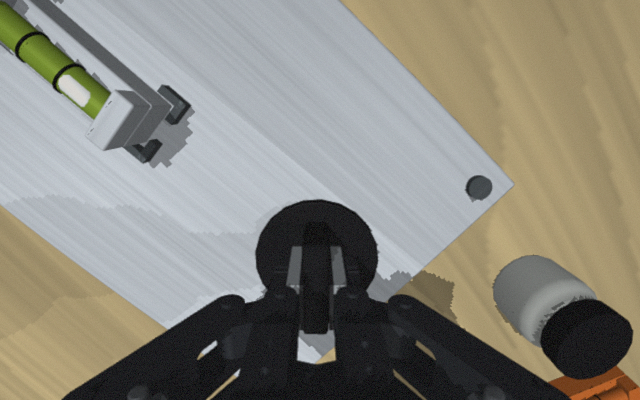

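```bash
python3 -m pendant '0 0 -0.002 0 1; 0 0 -0.002 0 1; 0 0 -0.002 0 1; 0 0 -0.002 0 1; 0 0 -0.002 0 1; 0 0 -0.002 0 1; 0 0 -0.002 0 1; 0 0 -0.002 0 1'; python3 st.py
```

```text
time: 19.05
eef_pos: [0.6138, 0.0422, 0.0562]
tool_rot: [-2.82, -1.369, -0.037]
ft_force: [-8.1, -0.4, 23.9]
opening: 0.0104
19.05 [0.6138 0.0422 0.0562] yaw x 51.8 z [ 0.0182  0.0161 -0.9997] q [0.01  0.64  1.831 0.026 0.652 0.656] f [-8.08 -0.41 23.9 ] [0.29 1.26 0.15] 0.010423700266708294
```

```bash
python3 -m pendant '-0.002 0 -0.001 0 1; -0.001 0 -0.001 0 1; 0 0 -0.001 0 1; 0 0 -0.001 0 1; 0 0 -0.001 0 1; 0 0 -0.001 0 1; 0 0 -0.001 0 1; 0 0 -0.001 0 1'; python3 st.py
cat > bub.py <<'E'
from h import *
import sys
d=cam('wrist');n=sys.argv[1];save(d,'b%s.png'%n)
cv2.imwrite('pics/bc%s.png'%n,cv2.resize(d['color'][0:200,0:320,::-1],None,fx=2.5,fy=2.5,interpolation=cv2.INTER_CUBIC))
import pickle;pickle.dump(d,open('b%s.pkl'%n,'wb'))
E
python3 bub.py 1
```

```text
time: 19.72
eef_pos: [0.6131, 0.0422, 0.0568]
tool_rot: [-2.821, -1.369, -0.042]
ft_force: [-3.6, -0.6, 13.3]
opening: 0.0107
19.7167 [0.6131 0.0422 0.0568] yaw x 51.78 z [ 0.0214  0.0165 -0.9996] q [0.01  0.637 1.836 0.027 0.648 0.655] f [-3.57 -0.63 13.32] [0.21 0.68 0.07] 0.010684033845098705
```

View pics/bc1.png

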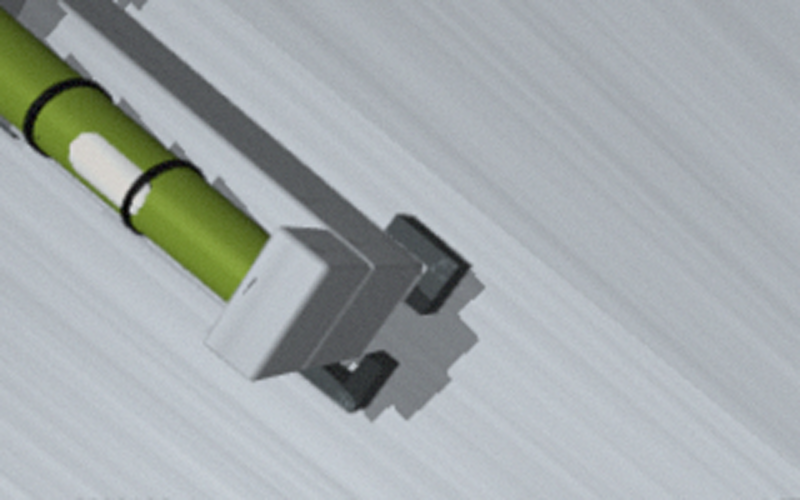

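```bash
python3 -m pendant '0 0 -0.001 0.01 1; 0 0 -0.001 0.02 1; 0 0 -0.001 0.02 1; 0 0 -0.001 0.02 1; 0 0 -0.001 0.02 1; 0 0 -0.001 0.02 1; 0 0 -0.001 0.01 1; 0 0 -0.001 0 1'; python3 st.py; python3 bub.py 2
```

```text
time: 20.43
eef_pos: [0.6125, 0.0423, 0.0558]
tool_rot: [-2.493, -1.892, -0.039]
ft_force: [-2.6, -0.2, 13.5]
opening: 0.0106
20.4333 [0.6125 0.0423 0.0558] yaw x 74.39 z [ 0.0131  0.0244 -0.9996] q [0.005 0.641 1.83  0.04  0.658 0.246] f [-2.58 -0.24 13.5 ] [0.27 0.88 0.15] 0.010557970638122
```

View pics/b2.png

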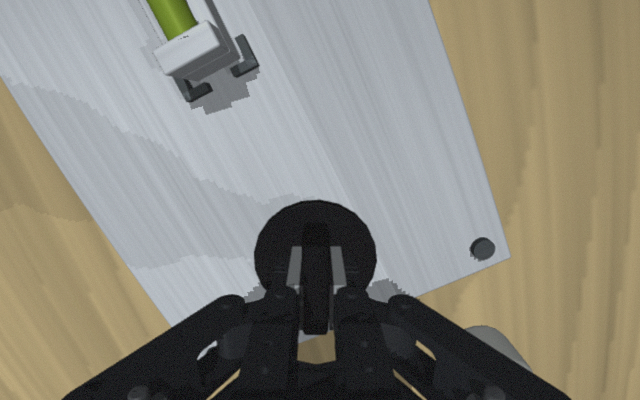

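```bash
python3 - <<'E'
from h import *
import pickle
for n,(y0,y1,x0,x1) in dict(top=(165,225,195,265),side=(150,210,255,335)).items():
    d=cam(n);save(d,n+'B.png');pickle.dump(d,open(n+'B.pkl','wb'))
    cv2.imwrite('pics/%sBc.png'%n,cv2.resize(d['color'][y0:y1,x0:x1,::-1],None,fx=9,fy=9,interpolation=cv2.INTER_CUBIC))
E
```

```text
(no output)
```

View pics/topBc.png

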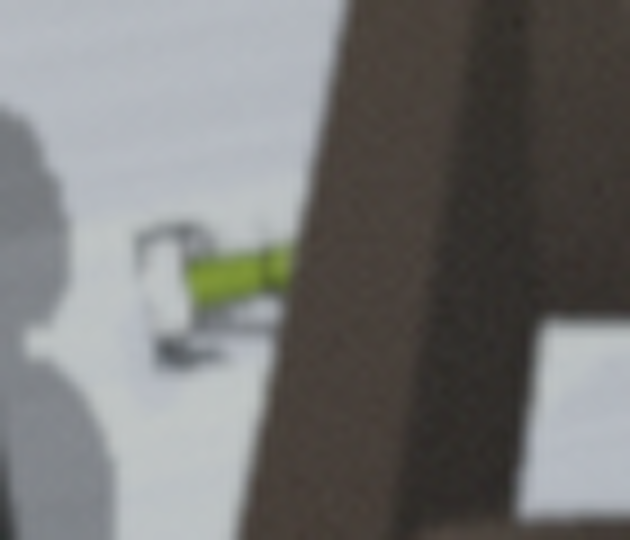

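View pics/sideBc.png

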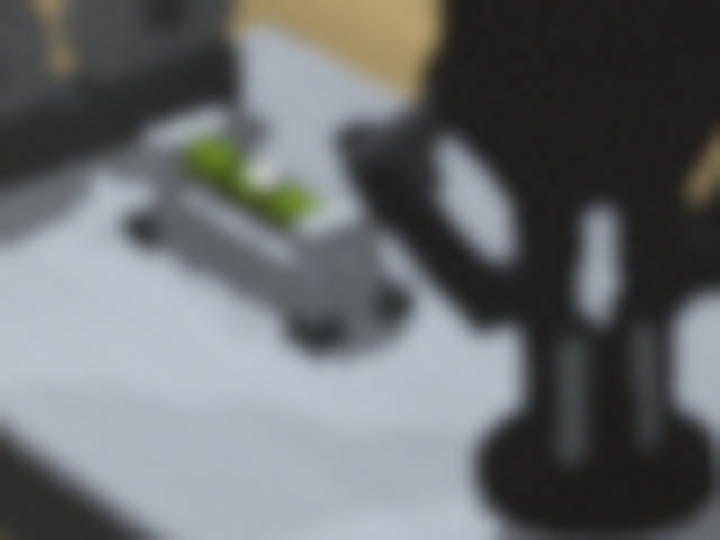

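View pics/topB.png

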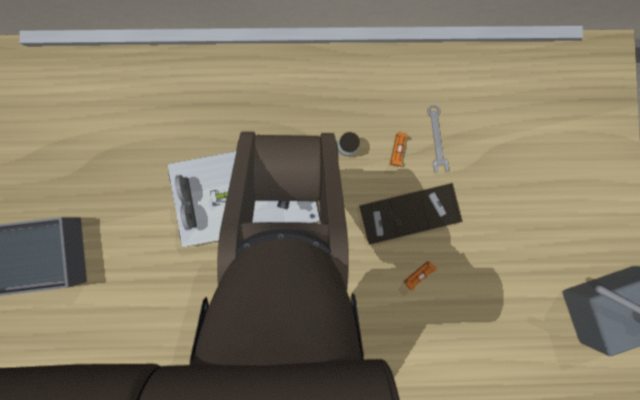

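```bash
python3 - <<'E'
from h import *
import pickle
d=pickle.load(open('b1.pkl','rb'))
# b1: crop scale 2.5 at 0,0
u=np.array([np.cos(np.radians(99.85)),np.sin(np.radians(99.85)),0])
img=cv2.resize(d['color'][30:110,0:110,::-1],None,fx=7,fy=7,interpolation=cv2.INTER_CUBIC);cv2.imwrite('pics/b1z.png',img)
h=cv2.cvtColor(d['color'],cv2.COLOR_RGB2HSV)
s=pickle.load(open('sideB.pkl','rb'));h=cv2.cvtColor(s['color'],cv2.COLOR_RGB2HSV)
sat=h[150:180,273:295,1];print(sat[3:26])
E
```

```text
[[  4   9   8   8   4   4  20  42  41  28  16   9  14  30  53  73  87  95
   97 100  99  96]
 [  8   8   4  12   4   4  12  22  12   3  13  16  13   6  11  32  58  76
   88  95  96 100]
 [  8   4   9   9   5   5   5   4  11  21  22  24  21  20  14   3  17  39
   62  79  89  95]
 [  9   9   5   0   6   6   6  13  19  23  23  23  23  23  22  18   9   5
   21  42  64  83]
 [ 10  11  11   6   6   6   6  18  23  24  26  23  23  23  23  22  21  16
   10   5  28  49]
 [  6   6  12   6   6   6   6   9  24  24  24  24  23  25  22  25  23  24
   20  16   6  12]
 [  6   6   6   6   6   6   6  14  22  26  25  24  23  23  23  25  25  25
   22  22  20  12]
 [  6   6   6   6   6  10  10  17  24  25  25  25  25  23  23  25  23  25
   24  25  22  21]
 [  6  10   9  12  20  24  22  19  25  25  24  24  24  25  23  23  25  25
   24  22  24  24]
 [ 16  19  22  21  24  23  23  26  21  24  25  24  24  24  24  24  22  23
   25  24  24  23]
 [ 24  22  23  20  21  19  21  24  21  23  22  26  24  24  24  24  22  23
   25  23  25  25]
 [ 22  22  17  17  18  19  18  14  18  20  23  23  24  24  24  25  22  23
   
[... 339 characters left out ...]
2  10  17  20  22  24  24  24
   22  24  25  20]
 [ 21  15  22  67 108 140 158 160 113  57  24  10   9  13  16  17  22  23
   25  25  24  22]
 [ 23  22  15  15  33  66 103 140 131  89  53  32  34  53  53  28  16  18
   22  23  25  23]
 [ 23  23  21  20  18  15  33  81 125 126 104  85 100 131 127  90  45  19
   16  21  23  22]
 [ 21  23  22  24  23  24  18  18  52  95 119 137 156 171 161 127  78  37
   13  20  24  27]
 [ 23  19  25  22  23  25  25  20  16  21  58 109 150 156 127  88  51  22
   14  19  23  24]
 [ 21  20  22  21  24  25  23  24  21  18  15  37  82  97  63  32  17  16
   19  22  24  26]
 [ 19  18  23  22  21  25  24  23  24  25  23  17  17  28  20  15  18  22
   25  24  24  26]]
```

View pics/b1z.png

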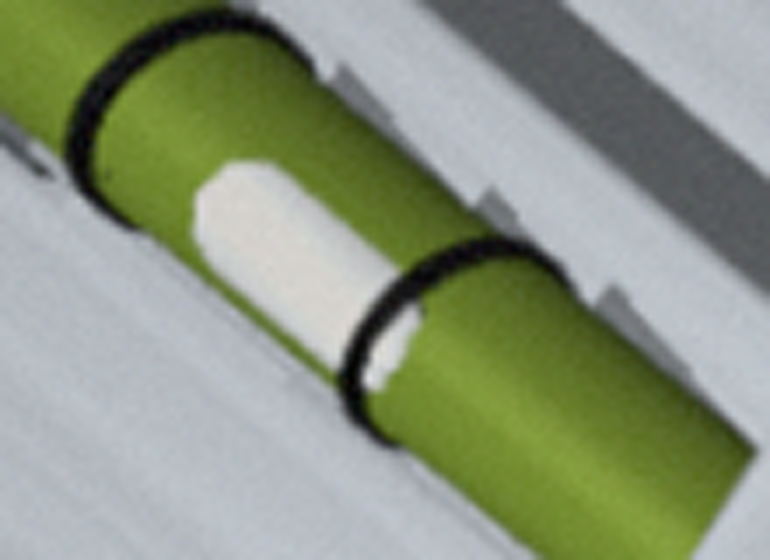

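```bash
python3 - <<'E'
from h import *
import pickle
d=pickle.load(open('w11.pkl','rb'))
cv2.imwrite('pics/w11z.png',cv2.resize(d['color'][10:110,145:245,::-1],None,fx=6,fy=6,interpolation=cv2.INTER_CUBIC))
s=pickle.load(open('sideB.pkl','rb'))
cv2.imwrite('pics/sBz.png',cv2.resize(s['color'][158:182,268:298,::-1],None,fx=24,fy=24,interpolation=cv2.INTER_CUBIC))
E
```

```text
(no output)
```

View pics/w11z.png

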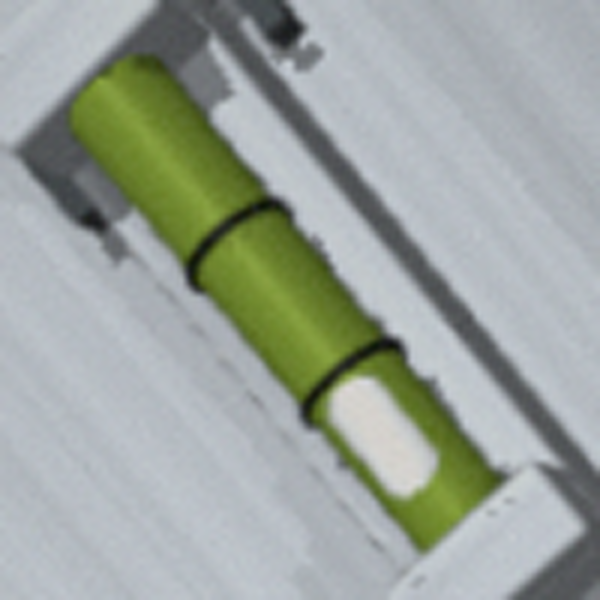

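View pics/sBz.png

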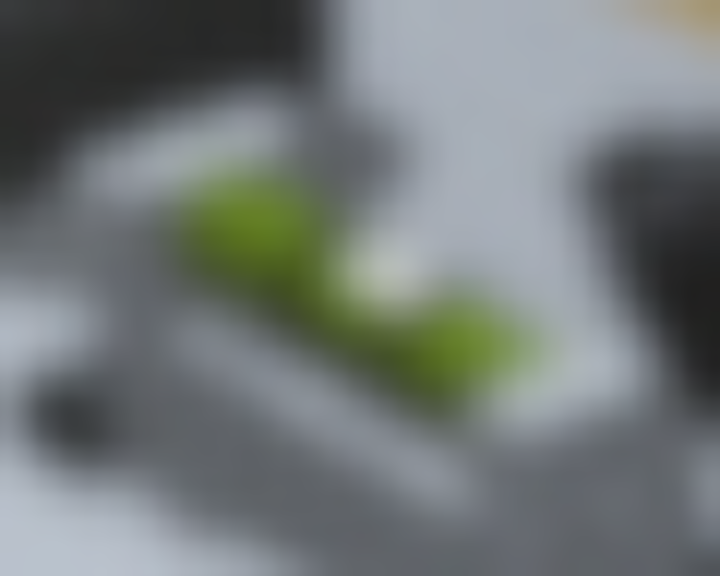

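```bash
python3 - <<'E'
from h import *
import pickle
u=np.array([np.cos(np.radians(99.85)),np.sin(np.radians(99.85)),0])
d=pickle.load(open('b1.pkl','rb'));f=lambda x,y:onz(d,x/7-.43,30+y/7-.43,.080)@u
m1,m2,a,b=f(117,80),f(369,320),f(222,180),f(400,350);print('b1',m1-m2,a-b,((m1+m2)/2-(a+b)/2)*1e3*19/((m1-m2)*1e3))
d=pickle.load(open('w11.pkl','rb'));f=lambda x,y:onz(d,145+x/6-.4,10+y/6-.4,.0815)@u
m1,m2,a=f(223,237),f(338,378),f(383,437);print('w11',m1-m2,((m1+m2)/2-a)*19/(m1-m2))
s=pickle.load(open('sideB.pkl','rb'))
c=np.array([.5865,.1845,0])
for t in (-.030,-.0095,0,.0095,.030):
  p=c+u*t;p[2]=.0805;q=proj(s,p);print(t,q,'crop24',(q[0]-268+.5)*24-.5,(q[1]-158+.5)*24-.5)
E
python3 -m pendant '0 0 -0.001 0.01 1; 0 0 -0.001 0.02 1; 0 0 -0.001 0.02 1; 0 0 -0.001 0.02 1; 0 0 -0.001 0.008 1; 0 0 -0.001 0 1; 0 0 -0.001 0 1; 0 0 -0.001 0 1'; python3 st.py
```

```text
b1 0.017764588991815364 0.012518044763091693 5.145081753005657
w11 0.01866102413605608 17.357547085510284
-0.03 (np.float64(290.91144924823817), np.float64(172.00512366571297)) crop24 561.3747819577161 347.62296797711133
-0.0095 (np.float64(285.9621180368244), np.float64(169.13682043766266)) crop24 442.5908328837854 278.7836905039039
0 (np.float64(283.71385415239695), np.float64(167.83385402194637)) crop24 388.63249965752675 247.51249652671277
0.0095 (np.float64(281.4935450541818), np.float64(166.5470750208356)) crop24 335.34508130036374 216.62980050005422
0.03 (np.float64(276.79513489556615), np.float64(163.82406928883495)) crop24 222.5832374935876 151.27766293203877
time: 21.25
eef_pos: [0.6121, 0.0423, 0.0551]
tool_rot: [-2.23, -2.19, -0.037]
ft_force: [-3.5, -0.1, 14.1]
opening: 0.0104
21.25 [0.6121 0.0423 0.0551] yaw x 88.97 z [ 0.0064  0.0277 -0.9996] q [ 0.003  0.644  1.826  0.045  0.666 -0.014] f [-3.51 -0.09 14.06] [0.24 0.89 0.05] 0.010362660440506979
```

```bash
python3 -m pendant '0 0 -0.001 0 1; 0 0 -0.001 0 1; 0 0 -0.001 0 1; 0 0 -0.001 0 1; 0 0 -0.001 0 1; 0 0 -0.001 0 1; 0 0 -0.001 0 1; 0 0 -0.001 0 1'; python3 -m pendant '0 0 -0.001 0 1; 0 0 -0.001 0 1; 0 0 -0.001 0 1; 0 0 -0.001 0 1; 0 0 -0.001 0 1; 0 0 -0.001 0 1; 0 0 -0.001 0 1; 0 0 -0.001 0 1'; python3 st.py
python3 - <<'E'
from h import *
import pickle
d=cam('wrist');save(d,'w14.png')
s=cam('side');pickle.dump(s,open('sideC.pkl','wb'))
b=pickle.load(open('sideB.pkl','rb'))
f=lambda s:cv2.resize(s['color'][158:182,268:298,::-1],None,fx=16,fy=16,interpolation=cv2.INTER_CUBIC)
cv2.imwrite('pics/sCz.png',np.vstack([f(b),f(s)])[:, :][::1,::1] if False else cv2.resize(np.hstack([f(b),f(s)]),None,fx=.83,fy=.83))
for k in (b,s):
  h=cv2.cvtColor(k['color'],cv2.COLOR_RGB2HSV)[158:182,268:298].astype(float); r=k['color'][158:182,268:298].astype(float)
  G=np.clip(r[...,1]-r[...,2]-12,0,None); yy,xx=np.mgrid[158:182,268:298]
  # profile along tube direction
  ax=np.array([290.9-276.8,172.0-163.8]);ax/=np.linalg.norm(ax)
  t=(xx-283.7)*ax[0]+(yy-167.8)*ax[1]; n=-(xx-283.7)*ax[1]+(yy-167.8)*ax[0]
  pr=[];
  for q in np.arange(-10,10.1,1):
    w=np.exp(-((t-q)/.6)**2)*(abs(n-1)<3.5); pr.append((G*w).sum()/w.sum())
  print(np.round(pr).astype(int))
E
```

```text
time: 21.92
eef_pos: [0.6121, 0.0423, 0.0551]
tool_rot: [-2.231, -2.19, -0.039]
ft_force: [-3.1, -1.1, 13.9]
opening: 0.0108
time: 22.58
eef_pos: [0.6121, 0.0423, 0.0551]
tool_rot: [-2.231, -2.19, -0.04]
ft_force: [-3.2, 0.1, 13.4]
opening: 0.0102
22.5833 [0.6121 0.0423 0.0551] yaw x 88.93 z [ 0.0079  0.029  -0.9995] q [ 0.002  0.643  1.827  0.047  0.664 -0.016] f [-3.21  0.14 13.41] [0.19 0.94 0.13] 0.010214674793416041
[ 0  1  8 25 33 37 33 25 19 16 12 11 12 21 30 29 22 10  2  0  0]
[ 0  1  8 24 33 37 34 24 17 14 10  9  9 17 27 27 22 12  3  0  0]
```

View pics/sCz.png

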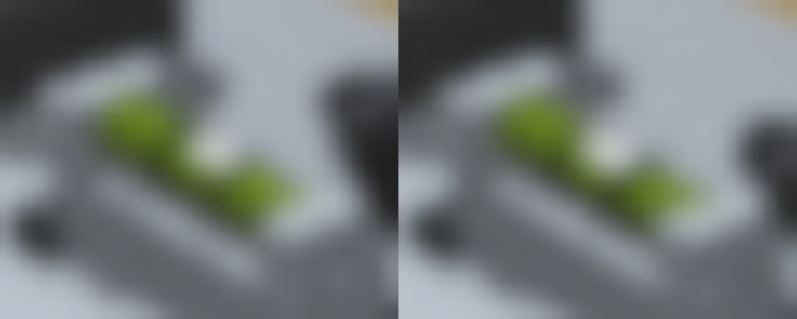

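View pics/w14.png

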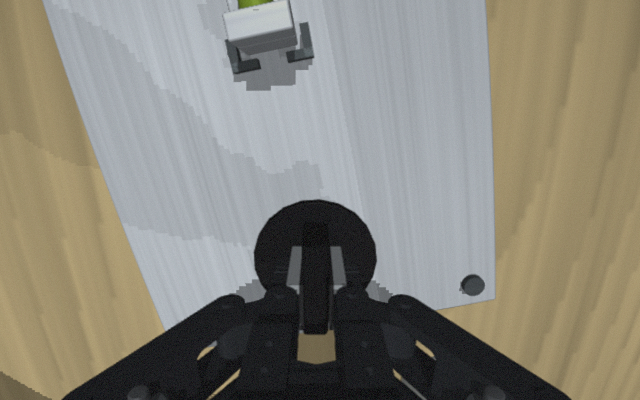

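```bash
python3 - <<'E'
from h import *
import pickle
u=np.array([np.cos(np.radians(99.85)),np.sin(np.radians(99.85)),0]);v=np.array([u[1],-u[0],0])
c=np.array([.5865,.1845,0])
ts=np.arange(-.036,.0361,.003)
for n in ('sideB','sideC'):
  s=pickle.load(open(n+'.pkl','rb'));im=s['color'].astype(np.float32)
  print(n,(ts*1e3).astype(int))
  for off in (-.008,-.004,0,.004):
    P=np.array([proj(s,[*(c+u*t-v*(-off))[:2],.0805]) for t in ts],np.float32)
    val=cv2.remap(im,P[None,:,0],P[None,:,1],cv2.INTER_CUBIC)[0]
    print(off,'G-B',np.round(val[:,1]-val[:,2]).astype(int)); print('      B',np.round(val[:,2]).astype(int))
E
```

```text
sideB [-36 -32 -29 -26 -23 -20 -17 -14 -11  -8  -5  -2   0   3   6   9  12  15
  18  21  24  27  30  33  36]
-0.008 G-B [ 4 19 42 68 81 81 65 41 30 29 33 40 48 59 70 81 88 87 78 57 28  7 -4 -7
 -7]
      B [171 148 108  66  45  43  52  84 110 125 124 104  76  47  34  35  33  36
  46  72 109 141 163 165 146]
-0.004 G-B [-2 10 30 50 64 71 63 45 22 10 11 11 19 29 42 59 72 78 73 62 42 19  4 -5
 -5]
      B [180 166 134 102  80  68  72  89 124 159 171 171 145 105  72  53  48  47
  56  72 100 135 159 166 154]
0 G-B [-8 -3  6 16 22 26 28 23 14  4 -3 -1  1  4 10 19 32 37 41 35 24 15  3 -2
 -5]
      B [186 183 166 150 136 126 122 124 133 153 177 185 177 155 123  92  76  75
  77  89 113 137 158 162 150]
0.004 G-B [-9 -8 -7 -5 -2  0 -3 -2 -3 -6 -7 -8 -7 -7 -5 -1  0  5  8  7  6 -1 -3 -5
 -6]
      B [162 172 176 175 172 168 169 165 164 168 173 182 182 174 156 131 109  95
  94 100 114 141 158 160 146]
sideC [-36 -32 -29 -26 -23 -20 -17 -14 -11  -8  -5  -2   0   3   6   9  12  15
  18  21  24  27  30  33  36]
-0.008 G-B [ 9 27 47 70 80 77 60 34 24 20 25 33 40 54 69 82 88 87 78 57 27  6 -4 -8
 -6]
      B [163 138 103  66  46  43  52  86 117 141 142 122  98  64  42  36  34  37
  46  71 110 142 163 164 143]
-0.004 G-B [ 1 15 35 52 60 62 53 37 16  5  6  6 14 25 38 56 71 77 73 60 40 18  4 -6
 -7]
      B [175 154 123  96  82  73  75  89 125 164 180 183 162 126  92  66  53  49
  56  73 101 136 160 165 152]
0 G-B [-6 -1  9 17 23 23 20 15  8  0 -4 -3 -1  2  6 17 30 35 38 31 22 14  3 -2
 -4]
      B [185 176 156 144 135 131 128 126 134 154 178 187 184 168 144 112  88  80
  79  93 115 139 158 161 147]
0.004 G-B [-9 -8 -6 -4 -2 -1 -3 -2 -3 -7 -8 -8 -8 -8 -6 -2  0  6  8  6  4 -2 -3 -5
 -5]
      B [170 176 177 174 171 170 172 167 165 169 174 182 183 178 164 141 119 102
  97 101 118 143 161 161 144]
```

The side view reads only about +1 to +3 mm, which is too coarse for a ±2 mm limit. I'll release, look at the level with the wrist camera with the deck free (centred when pressed should read +12 mm free), then regrip.

```bash
python3 -m pendant '0 0 0.004 0 1; 0 0 0 0 0.5; 0 0 0 0 0; 0 0 0 0 -1; 0 0 0.005 0 -1; 0 0 0.02 0 -1; 0 0.01 0.03 0 -1; 0 0.02 0.03 0 -1'
python3 -m pendant '0 0.03 0.03 0 -1; 0 0.03 0.03 0 -1; 0 0.02 0.02 0 -1; 0 0 0.01 0 -1; 0 0 0 0 -1; 0 0 0 0 -1; 0 0 0 0 -1; 0 0 0 0 -1'; python3 st.py
python3 - <<'E'
from h import *
import pickle
d=cam('wrist');save(d,'w15.png');pickle.dump(d,open('w15.pkl','wb'))
E
```

```text
time: 23.35
eef_pos: [0.6096, 0.0562, 0.0984]
tool_rot: [-2.23, -2.185, -0.033]
ft_force: [0.1, -0.5, -0.4]
opening: 0.0856
time: 24.02
eef_pos: [0.6107, 0.0975, 0.1505]
tool_rot: [-2.232, -2.187, -0.038]
ft_force: [0.4, -0.1, -0.8]
opening: 0.0854
24.0167 [0.6107 0.0975 0.1505] yaw x 88.85 z [ 0.0058  0.0289 -0.9996] q [0.092 0.52  1.757 0.037 0.856 0.088] f [ 0.45 -0.14 -0.81] [-0.05 -0.03 -0.03] 0.08540682069942085
```

View pics/w15.png

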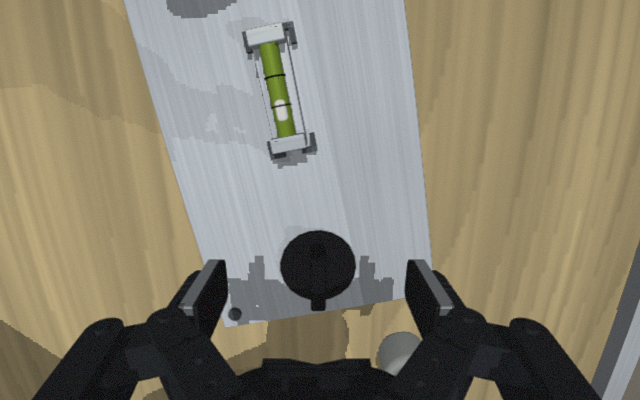

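```bash
python3 -m pendant '0 0 0 0 -1; 0 0 0 0 -1; 0 0 0 0 -1; 0 0 0 0 -1; 0 0 0 0 -1; 0 0 0 0 -1; 0 0 0 0 -1; 0 0 0 0 -1'; python3 st.py
python3 - <<'E'
from h import *
import pickle
d=cam('wrist');save(d,'w16.png');pickle.dump(d,open('w16.pkl','wb'))
a=pickle.load(open('w15.pkl','rb'))
f=lambda d:cv2.resize(d['color'][18:160,240:320,::-1],None,fx=4.2,fy=4.2,interpolation=cv2.INTER_CUBIC)
cv2.imwrite('pics/w16z.png',np.hstack([f(a),f(d)]))
E
```

```text
time: 24.73
eef_pos: [0.6096, 0.0959, 0.1481]
tool_rot: [-2.232, -2.184, -0.033]
ft_force: [-0.1, 0.0, -0.0]
opening: 0.0852
24.7333 [0.6096 0.0959 0.1481] yaw x 88.75 z [ 0.0018  0.0283 -0.9996] q [0.09  0.523 1.759 0.037 0.856 0.088] f [-0.08  0.05 -0.03] [-0.06 -0.01 -0.03] 0.08521057644402442
```

View pics/w16z.png

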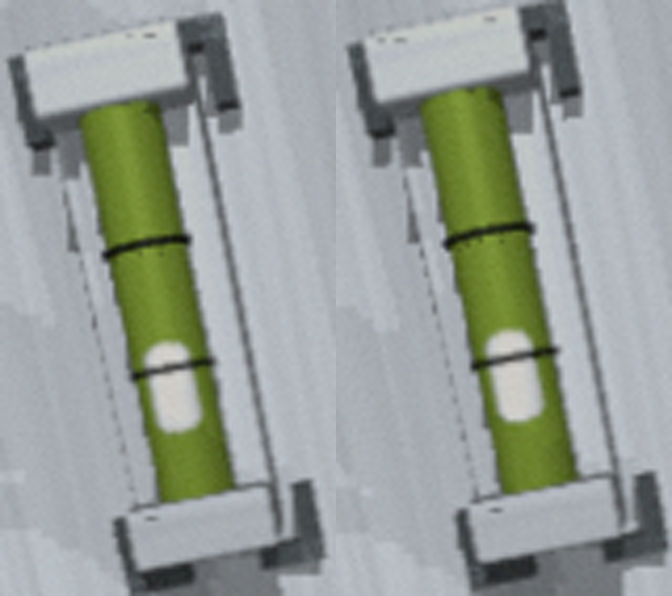

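The free reading is about 12.2 mm in both frames: marks at crop y 235 and 359, bubble centre at 377. That means about +0.2 mm when pressed. Now returning to the knob.

```bash
python3 -m pendant '0.001 -0.02 0 0.001 -1; 0.002 -0.03 -0.01 0 -1; 0.001 -0.03 -0.02 0 -1; 0 -0.015 -0.02 0 -1; 0 -0.004 -0.02 0 -1; 0 0 -0.02 0 -1; 0 0 -0.01 0 -1; 0 0 0 0 -1'; python3 st.py
```

```text
time: 25.45
eef_pos: [0.6118, 0.0429, 0.0951]
tool_rot: [-2.227, -2.189, -0.035]
ft_force: [-1.1, -0.2, 0.5]
opening: 0.0856
25.45 [0.6118 0.0429 0.0951] yaw x 89.02 z [ 0.0032  0.0285 -0.9996] q [ 0.003  0.588  1.803  0.042  0.748 -0.01 ] f [-1.15 -0.19  0.49] [-0.02 -0.05 -0.03] 0.08564688162263469
```

```bash
python3 -m pendant '0 0 -0.01 0 -1; 0 0 -0.015 0 -1; 0 0 -0.015 0 -1; 0 0 -0.015 0 -1; 0 0 -0.01 0 -1; 0 0 -0.002 0 -1; 0 0 0 0 -1; 0 0 0 0 -1'; python3 st.py
```

```text
time: 26.12
eef_pos: [0.6117, 0.0451, 0.0577]
tool_rot: [-2.224, -2.192, -0.034]
ft_force: [-0.3, -0.6, 0.6]
opening: 0.0853
26.1167 [0.6117 0.0451 0.0577] yaw x 89.16 z [ 0.0025  0.0287 -0.9996] q [ 0.007  0.641  1.822  0.046  0.676 -0.014] f [-0.28 -0.57  0.61] [-0.03 -0.05 -0.04] 0.08529621100660666
```

```bash
python3 -m pendant '0 -0.003 0.003 0 -0.5; 0 -0.002 0.001 0 0; 0 0 0 0 0.3; 0 0 0 0 0.5; 0 0 0 0 1; 0 0 0 0 1; 0 0 0 0 1; 0 0 0 0 1' 80; python3 st.py
```

```text
time: 26.78
eef_pos: [0.6118, 0.0421, 0.0614]
tool_rot: [-2.225, -2.192, -0.035]
ft_force: [-2.0, -1.1, 1.1]
opening: 0.0102
26.7833 [0.6118 0.0421 0.0614] yaw x 89.14 z [ 0.0033  0.0287 -0.9996] q [ 0.002  0.635  1.821  0.045  0.682 -0.018] f [-2.03 -1.07  1.1 ] [-0.15  0.2  -0.07] 0.010192805558841707
```

```bash
python3 -m pendant '0 0 -0.002 0 1; 0 0 -0.002 0 1; 0 0 -0.002 0 1; 0 0 -0.002 0 1; 0 0 -0.002 0 1; 0 0 -0.0015 0 1; 0 0 -0.001 0 1; 0 0 -0.001 0 1'; python3 st.py;python3 -m pendant '0 0 -0.001 0 1; 0 0 -0.001 0 1; 0 0 -0.001 0 1; 0 0 -0.001 0 1; 0 0 -0.001 0 1; 0 0 -0.001 0 1; 0 0 -0.001 0 1; 0 0 -0.001 0 1'; python3 st.py
```

```text
time: 27.45
eef_pos: [0.6127, 0.0419, 0.057]
tool_rot: [-2.226, -2.193, -0.038]
ft_force: [-6.7, -1.3, 14.7]
opening: 0.0106
27.45 [0.6127 0.0419 0.057 ] yaw x 89.14 z [ 0.0056  0.0288 -0.9996] q [ 1.000e-03  6.420e-01  1.823e+00  4.600e-02  6.720e-01 -2.000e-02] f [-6.7  -1.33 14.7 ] [0.22 1.17 0.14] 0.010589923073312954
time: 28.12
eef_pos: [0.6125, 0.0418, 0.0571]
tool_rot: [-2.226, -2.193, -0.039]
ft_force: [-5.0, -1.8, 13.1]
opening: 0.0107
28.1167 [0.6125 0.0418 0.0571] yaw x 89.14 z [ 0.0065  0.0293 -0.9996] q [ 1.000e-03  6.410e-01  1.824e+00  4.700e-02  6.700e-01 -2.100e-02] f [-5.02 -1.81 13.11] [0.23 0.96 0.15] 0.010656115116117734
```

```bash
python3 -m pendant '0 0 -0.001 0 1; 0 0 -0.001 0 1; 0 0 -0.001 0 1; 0 0 -0.001 0 1; 0 0 -0.001 0 1; 0 0 -0.001 0 1; 0 0 -0.001 0 1; 0 0 -0.001 0 1'; python3 -m pendant '0 0 -0.001 0 1; 0 0 -0.001 0 1; 0 0 -0.001 0 1; 0 0 -0.001 0 1; 0 0 -0.001 0 1; 0 0 -0.001 0 1; 0 0 -0.001 0 1; 0 0 -0.001 0 1'
python3 - <<'E'
from h import *
import pickle
for i in range(8): s=cam('side')
print(monitor.state()['ft_force'],monitor.state()['eef_pos'],monitor.state()['time'])
save(s,'s20.png')
u=np.array([np.cos(np.radians(99.85)),np.sin(np.radians(99.85)),0]);v=np.array([u[1],-u[0],0]);c=np.array([.5865,.1845,0])
ts=np.arange(-.036,.0361,.003);im=s['color'].astype(np.float32)
P=np.array([proj(s,[*(c+u*t-v*.004)[:2],.0805]) for t in ts],np.float32)
val=cv2.remap(im,P[None,:,0],P[None,:,1],cv2.INTER_CUBIC)[0];print(np.round(val[:,2]).astype(int),np.round(val[:,1]-val[:,2]).astype(int))
cv2.imwrite('pics/s20z.png',cv2.resize(s['color'][150:210,255:335,::-1],None,fx=9,fy=9,interpolation=cv2.INTER_CUBIC))
E
```

```text
time: 28.78
eef_pos: [0.6125, 0.0418, 0.0571]
tool_rot: [-2.227, -2.193, -0.041]
ft_force: [-5.0, -2.3, 14.3]
opening: 0.0106
time: 29.45
eef_pos: [0.6125, 0.0418, 0.0571]
tool_rot: [-2.227, -2.194, -0.043]
ft_force: [-4.8, -1.5, 13.8]
opening: 0.0103
[-4.12216994 -1.32628084 12.98908272] [0.61245152 0.04183834 0.05710698] 29.85
[174 155 123  94  78  67  71  83 114 152 172 177 157 122  87  61  51  48
  56  72 100 136 160 164 152] [ 1 14 36 56 66 72 61 44 24 12 11  9 15 25 39 57 72 79 73 60 40 17  3 -5
 -7]
```

View pics/s20z.png

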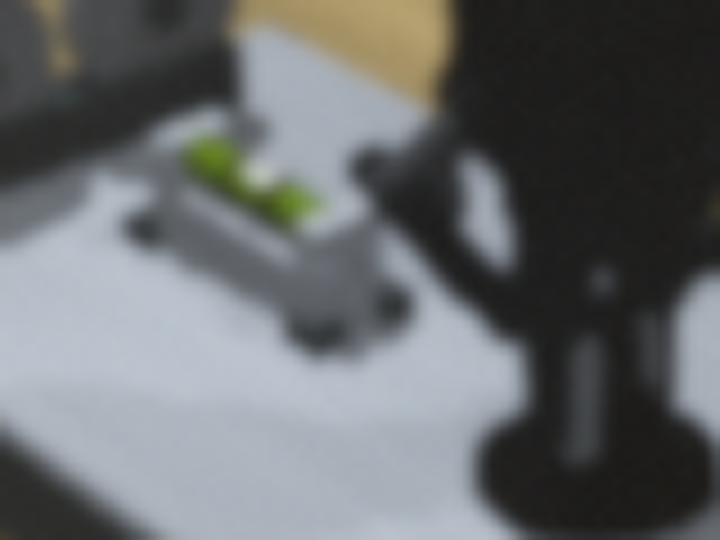

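```bash
python3 -c "
from h import *
print(env.job_done()); s=monitor.state(); print(s['time'],s['ft_force'])"
```

```text
the job is handed in; nothing more can be done
None
the job is handed in; nothing more can be done
```

I placed the spirit level flat between the four corner stops and let go of it. I then took the knob, pressed the deck down and turned the knob about 0.65 rad anticlockwise. The job was handed in at about 30 s with the knob still held and pressed; no verdict was reported.

**Press and level:** At hand-in the push was about 13 N, where 6 to 7 N is needed to hold the deck down. The knob had dropped 4.3 mm at the press, which means the deck is fully on its foot. The level looked seated and untouched in the last side view.

**Bubble:** My best reading came from letting go of the knob and viewing the level with the deck free. It read 12.2 mm, which works out to about +0.2 mm with the deck pressed. I then regripped and pressed again. In that state the wrist camera could not see the bubble, so I only had the side view.

**Disagreement:** The last side view, pressed and settled, put the bubble about 0.7 mm towards the knob. An earlier side view gave 1 to 3 mm depending on the line sampled. I judged it too coarse (about 4 mm per pixel along the level) and relied on the wrist reading.

I kept clear of the weights, jar, wrench and orange look-alikes, and nothing looked displaced in any picture. I did not measure their positions again at the end.

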